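Set out tubes and stoppers for sterilising

TASK

Set out the glassware for the steriliser. Move every amber tube from the green wash rack into a bore of the blue stand, one to a bore: the clear shelf above leaves no room to lower a tube upright, so slip its foot in with the tube leaning towards the open front, then push it upright so that it rests against the rods behind. Spread the heap of red stoppers over the dark steel tray in a single layer with about 20 mm of air between any two, and leave the dropper bottle, timer and tape where they are.

Things in the scene. Friction and masses are not known exactly. Their poses are not given: they have to be found in the camera images.
- stand: Steriliser stand, fixed. Origin: on the bench, below the middle of the row of bores; +x from open front (robot side) to back, y along the row, z up. Blue block 230 mm along y, x -26 to +50 mm, top at z 38 mm, with four oblong upright bores on x = 0 at y = -78, -26, 26, 78 mm. Steel end plates 6 mm thick at y = +-109 mm, x 18 to 48 mm, z up to 171 mm.
- shelf_edge (a point): Middle of the front lower edge of the stand's fixed clear shelf: x = -10, y = 0, z = 170 mm in the stand's frame, same axes. The shelf is 5 mm thick (top at 175 mm), reaches back to x = 48 mm and 115 mm to either side, over all the bores, so a tube can enter a bore only with its top leaning to the front.
- rods (a point): Middle of the row of rods (stand frame x = 19, y = 0, z = 104 mm), same axes. Behind each bore two upright steel rods, 8 mm thick, stand at x = 19 mm, 9 mm either side of the bore's middle, from block to shelf. A tube pushed back nests between the two and rests there by itself, leaning back 2 to 6 degrees.
- wash_rack: Green wash rack, fixed block 110 x 110 x 48 mm, origin at the centre of its underside. Four upright holes 18 mm wide, 40 mm deep (floor 8 mm up) at x, y = +-32 mm. A flat sheet of paper, up to 5 mm high, lies on the bench under part of the stand and tray.
- bore1 (a point): Centre of the mouth of stand bore 1 (z = 38 mm), axes as the stand's. Oblong: 24 mm along x, 20 mm along y, 28 mm deep, floor at z = 10 mm. A tube can lean up to about 20 degrees to the front when fully down; let go like that, it stays leaning until pushed back.
- bore2 (a point): Centre of the mouth of stand bore 2 (z = 38 mm), axes as the stand's. Oblong: 24 mm along x, 20 mm along y, 28 mm deep, floor at z = 10 mm. A tube can lean up to about 20 degrees to the front when fully down; let go like that, it stays leaning until pushed back.
- bore3 (a point): Centre of the mouth of stand bore 3 (z = 38 mm), axes as the stand's. Oblong: 24 mm along x, 20 mm along y, 28 mm deep, floor at z = 10 mm. A tube can lean up to about 20 degrees to the front when fully down; let go like that, it stays leaning until pushed back.
- bore4 (a point): Centre of the mouth of stand bore 4 (z = 38 mm), axes as the stand's. Oblong: 24 mm along x, 20 mm along y, 28 mm deep, floor at z = 10 mm. A tube can lean up to about 20 degrees to the front when fully down; let go like that, it stays leaning until pushed back.
- tube1: Amber test tube with a white label band, 16 mm thick, 150 mm long, round bottom, 30 g; origin at the lowest point of its foot, z along the tube to its mouth. Starts upright in one of the wash rack's holes. May be absent.
- tube2: Amber test tube with a white label band, 16 mm thick, 150 mm long, round bottom, 30 g; origin at the lowest point of its foot, z along the tube to its mouth. Starts upright in one of the wash rack's holes. May be absent.
- tube3: Amber test tube with a white label band, 16 mm thick, 150 mm long, round bottom, 30 g; origin at the lowest point of its foot, z along the tube to its mouth. Starts upright in one of the wash rack's holes. May be absent.
- tube4: Amber test tube with a white label band, 16 mm thick, 150 mm long, round bottom, 30 g; origin at the lowest point of its foot, z along the tube to its mouth. Starts upright in one of the wash rack's holes. May be absent.
- tray: Dark steel tray, fixed, 190 (x) x 160 (y) mm, on four rubber feet: inner floor 182 x 152 mm at z = 9 mm, rim at z = 16 mm; origin below its centre, on the bench.
- stopper1: Red rubber stopper, slightly tapered: 23 mm across below, 25 mm above, 22 mm high, 20 g; origin at its middle, z along its axis. Starts in the heap on the tray, touching others or on top of them.
- stopper2: Red rubber stopper, slightly tapered: 23 mm across below, 25 mm above, 22 mm high, 20 g; origin at its middle, z along its axis. Starts in the heap on the tray, touching others or on top of them.
- stopper3: Red rubber stopper, slightly tapered: 23 mm across below, 25 mm above, 22 mm high, 20 g; origin at its middle, z along its axis. Starts in the heap on the tray, touching others or on top of them.
- stopper4: Red rubber stopper, slightly tapered: 23 mm across below, 25 mm above, 22 mm high, 20 g; origin at its middle, z along its axis. Starts in the heap on the tray, touching others or on top of them. May be absent.
- stopper5: Red rubber stopper, slightly tapered: 23 mm across below, 25 mm above, 22 mm high, 20 g; origin at its middle, z along its axis. Starts in the heap on the tray, touching others or on top of them. May be absent.
- dropper: Amber dropper bottle, bystander, 29 mm round, 86 mm high, origin at its underside.
- timer: White bench timer, bystander, 62 x 66 x 19 mm, origin at its underside.
- tape: Roll of white tape, bystander, 56 mm round, 12 mm high, origin at its underside.

How it is judged:
By the outcome, as a careful person would: the job done as asked, in the order asked, and still so for the second after the job is handed in, with the robot touching nothing.
Of tube1, tube2, tube3, tube4 only 3 to 4 are there at a start; the rules pass over those that are not, and their reading is None.
Of stopper4, stopper5 only 1 to 2 are there at a start; the rules pass over those that are not, and their reading is None.
At some moment in a run one of stopper1, stopper2, stopper3, stopper4, stopper5 may be knocked a few centimetres aside while the robot is not near it.
It also fails if it takes over 210 s, if anything falls off the work surface, if the arm or the gripper's body presses on something with over 40 N, if the wrist force passes 120 N, or if a joint passes its speed limit or range.

ROBOT

A 6-joint arm with a two-finger parallel gripper is mounted at the origin on a cart in front of the work surface, level with it; the furniture and walls round the work are solid. World frame = base frame: x ahead of the robot, y to its left, z up, the work surface at z = 0. Lengths are in m, angles in rad, forces in N, time in s.
With the tool pointing down it reaches from about 0.25 to 0.85 m from the base axis. Payload 12.5 kg.
Tool frame: the origin (TCP) lies midway between the tips of the shut fingers; the grasp point (between the pads) lies 19 mm behind it; z points along the fingers, y is the line along which they close (so a half turn about z gives the same grasp; the last joint's range is limited). The gripper opens to 93 mm and grips with 3 to 60 N. Pads are 15 mm wide; open, the fingers measure 128 mm over their backs; the gripper's body (75 mm by 188 mm) begins 65 mm behind the grasp point.
Start: joints at [-1.194, 0.351, 1.652, -0, 1.139, -0.085], TCP at [0.245, -0.492, 0.219] pointing down, gripper open.
Joint ranges: [-2.75, 2.75], [-0.79, 2.1], [0.01, 2.65], [-1.57, 4.71], [0.07, 3.14], [-2.87, 2.87]. Speed limits (rad/s): [2.22, 2.22, 2.79, 3.14, 3.14, 3.14].

INTERFACE

Orientations are given as a unit quaternion [w, x, y, z].
In Python, from cell import robot gives the robot as it stands. The module is installed in compiled form; this text tells all that it offers.
- The arm moves only by the tool jog_arm, never from a script. Its argument "rows" is a list of rows, each a list of 6 numbers: the shift along the tool's x, y, z in cm, then the turn, a rotation vector about the tool's x, y, z in rad. A call has 1 to 5 rows; each row is the pose to reach, as a shift and turn from the pose commanded when the call began, along the tool's axes at that moment; what a row does not reach only later rows make up. A row lasts 1/8 s, in which the tool goes at most 62.5 mm and 10.7 degrees, less where a joint would pass 70% of its speed; a pose out of reach is approached as far as the arm can. A call with a gripper value outside its range is refused whole. "jaw" is the opening, from 0 (shut) to 1 (fully open), set as the call begins (left out, the last holds). The fingers move at their own pace and stop on an object; "force" is the grip in N (left out, the last holds). Time passes only in rows, so rows that repeat a pose let the fingers close. It gives the time, the measured TCP pose, the force, the opening and the grip force at its end, in the units of the state.
- robot.sense(): the state, without advancing time (a new reading comes with each control period).
- robot.grab_frame(name): name is "scene" or "top" or "wrist"; returns the picture (420x560x3 uint8, red, green, blue); there is no depth.
- robot.camera_model(name): a dict with "mtx" (3x3 intrinsics, pixels), "R" (3x3) and "t" (3): a world point X has camera coordinates R X + t. Camera axes: x right, y down, z forward; pixel columns grow to the right and rows downward; lengths in m; the calibration is good to about 2 mm. A picture is of the moment at which its call begins: read the wrist's pose just before it. camera_model takes no time and is no camera call; for the wrist camera it gives the pose at the moment of the call.
- robot.close_job(): hands the job in; it is judged then, once.
The state is a dict: "clock": time; "joint_pos": joint angles; "joint_velocities": joint speeds; "joint_efforts": joint torques, N m; "position": TCP position; "ee_rot": TCP orientation; "force": force on the tool from outside, world axes, zero at the start; "moment": the same for the moment, N m; "finger_gap": finger opening in m; "grasp_force": force on a finger pad.
Only numpy, scipy, OpenCV 4.12 (cv2) and the standard library are available. Lean on these libraries where they do the work, as an engineer would, in place of code of your own. Each camera call takes 0.05 s, during which the arm holds its last target. There are 200 camera calls.

## Working session

There is one attempt and no reset: what is moved stays moved. The work goes in short steps, Python scripts to look and compute and a tool call to move; the robot and the scene stay as the last step left them, time stands still between calls to the robot, and variables do not carry over. Pictures are saved under pics/ and viewed, at most 14 in all, crops included, and the job is handed in when it is done.

Besides the shell and the picture viewer there is one more tool, called after "Request:" by a JSON object that holds its "api" and its "payload". jog_arm: Moves the arm, as the interface text tells. Its arguments: {"type":"object","properties":{"rows":{"type":"array","items":{"type":"array","items":{"type":"number"}}},"jaw":{"type":"number"},"force":{"type":"number"}},"required":["rows"]}

```bash
mkdir -p pics; ls; python3 - <<'E'
from cell import robot
import cv2
s=robot.sense(); print({k:s[k] for k in('clock','position','ee_rot','finger_gap','force')})
for n in('scene','top'):
    im=robot.grab_frame(n); cv2.imwrite(f'pics/{n}0.png',im[:,:,::-1])
    m=robot.camera_model(n); print(n,m)
E
```

```text
pics
{'clock': 0.0, 'position': array([ 0.24494906, -0.49205371,  0.2180983 ]), 'ee_rot': array([-5.73562272e-04,  9.73463128e-01,  2.28843180e-01, -8.83821346e-05]), 'finger_gap': 0.0927750657168581, 'force': array([-0.13770064,  0.97359194, -1.19605176])}
scene {'mtx': array([[474.06084244,   0.        , 282.30717972],
       [  0.        , 474.06084244, 207.34147345],
       [  0.        ,   0.        ,   1.        ]]), 'R': array([[ 0.53407922, -0.8450448 , -0.02566466],
       [-0.3537989 , -0.19582864, -0.91459143],
       [ 0.76784485,  0.49754441, -0.40356393]]), 't': array([-0.28716385,  0.28610941,  0.82468104])}
top {'mtx': array([[386.30624136,   0.        , 277.88069018],
       [  0.        , 386.30624136, 214.94742475],
       [  0.        ,   0.        ,   1.        ]]), 'R': array([[ 0.00644599, -0.99932289,  0.03622446],
       [-0.98669579, -0.01224109, -0.16211593],
       [ 0.16244959, -0.03469753, -0.98610659]]), 't': array([-0.05303686,  0.53448539,  1.06613729])}
```

View pics/scene0.png

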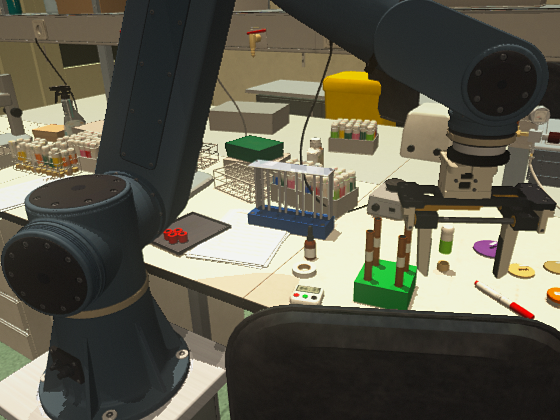

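View pics/top0.png

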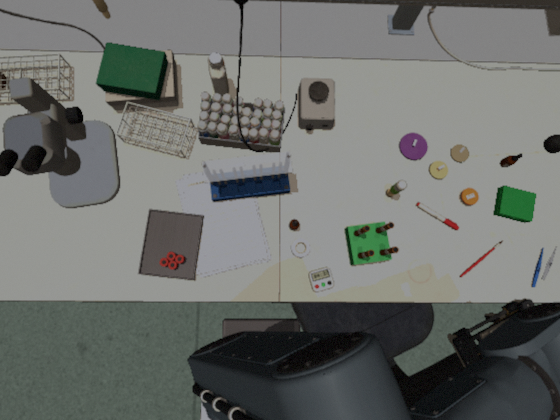

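The top view shows the rack at about (369,243) with 4 tubes, the stand at (250,187), the tray at (172,245) with the heap at (172,260). The dropper, tape and timer sit between them. Next I enlarge those areas.

```bash
python3 - <<'E'
import cv2,numpy as np
im=cv2.imread('pics/top0.png')
f=lambda a,b,c,d,k:cv2.resize(im[b:d,a:c],None,fx=k,fy=k,interpolation=cv2.INTER_CUBIC)
a=f(135,145,300,285,4.8)   # 792x672 too tall -> stand+tray
a=f(135,148,300,283,4.4); cv2.imwrite('pics/c1.png',a); print(a.shape)
b=f(335,210,410,275,8); print(b.shape); cv2.imwrite('pics/c2.png',b)
E
```

```text
(594, 726, 3)
(520, 600, 3)
```

View pics/c1.png

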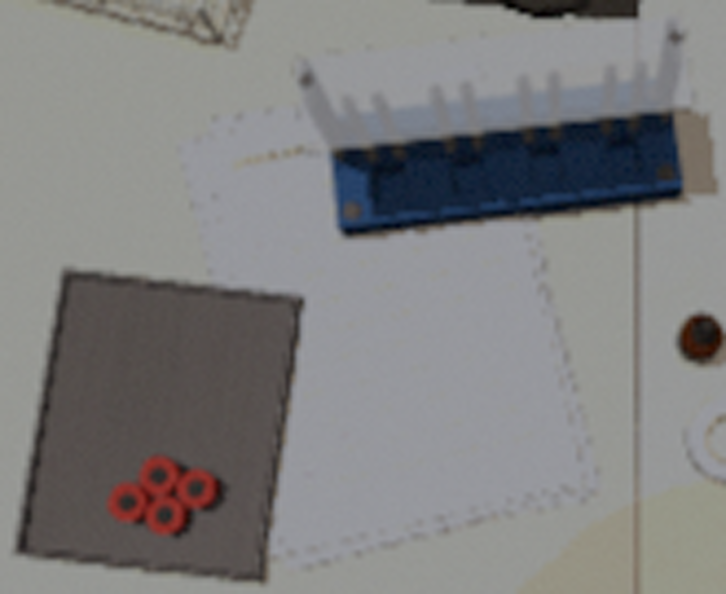

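View pics/c2.png

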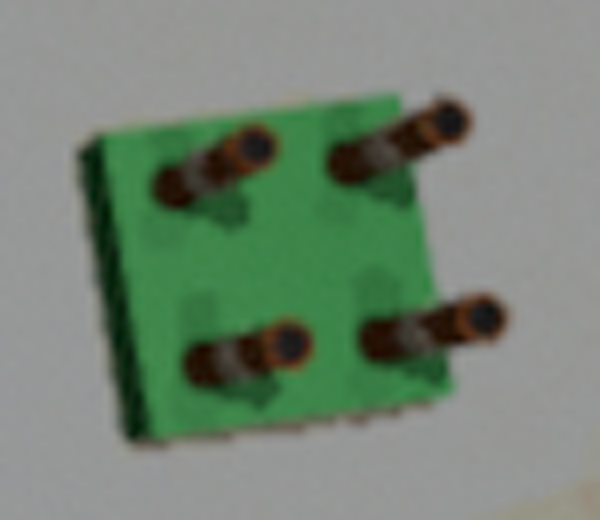

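The crop c1 shows 4 stoppers, at about (128,501), (160,474), (198,488), (166,515) in crop pixels. Crop c2 shows all 4 tubes, with mouths at (255,147), (448,120), (290,343), (485,317). Now I fit the object poses.

```bash
cat > h.py <<'E'
import numpy as np
from scipy.optimize import least_squares
from scipy.spatial.transform import Rotation as Ro
from cell import robot
def proj(m,X):
    c=np.atleast_2d(X)@m['R'].T+m['t']; p=c@m['mtx'].T; return p[:,:2]/p[:,2:]
def ray(m,uv,z):
    d=m['R'].T@np.linalg.solve(m['mtx'],np.r_[uv,1]); C=-m['R'].T@m['t']; return C+d*(z-C[2])/d[2]
def fit(m,uv,P,p0):
    "planar pose x,y,yaw of model points P seen at uv"
    P=np.array(P,float);uv=np.array(uv,float)
    def f(p):
        c,s=np.cos(p[2]),np.sin(p[2])
        X=np.c_[p[0]+c*P[:,0]-s*P[:,1],p[1]+s*P[:,0]+c*P[:,1],P[:,2]]
        return (proj(m,X)-uv).ravel()
    r=least_squares(f,p0,loss='soft_l1'); return r.x,np.round(f(r.x).reshape(-1,2),1)
def un(U,k,off): return (np.array(U,float)+.5)/k-.5+np.array(off)
E
cat > a.py <<'E'
from h import *
m=robot.camera_model('top'); print('cam',-m['R'].T@m['t'])
c1=lambda U:un(U,4.4,(135,148)); c2=lambda U:un(U,8,(335,210))
# image up=+x, left=+y
tr=[[.095,.08,.016],[.095,-.08,.016],[-.095,-.08,.016],[-.095,.08,.016]]
print('tray',*fit(m,c1([(65,270),(303,297),(265,580),(18,552)]),tr,[.35,.25,0]))
st=[[-.026,.115,.038],[-.026,-.115,.038],[.05,-.115,.038],[.05,.115,.038]]
print('stand',*fit(m,c1([(342,230),(681,190),(672,113),(332,150)]),st,[.5,.1,.1]))
rk=[[.055,.055,.048],[.055,-.055,.048],[-.055,-.055,.048],[-.055,.055,.048]]+[[a,b,.158] for a,b in((.032,.032),(.032,-.032),(-.032,.032),(-.032,-.032))]
T=[(255,147),(448,120),(290,343),(485,317)]
print('rack',*fit(m,c2([(100,135),(400,95),(452,390),(150,437)]+T),rk,[.35,-.25,.1]))
for u in c2(T): print('tube',ray(m,u,.158))
for U in [(128,501),(160,474),(198,488),(166,515)]: print('stop',ray(m,c1(U),.031))
for n,z,u in(('dropper',.086,(700,335)),): print(n,ray(m,c1(u),z))
print('tape',ray(m,(300,249),.012),'timer',ray(m,(321,279),.019))
E
python3 a.py
```

```text
cam [ 0.35452279 -0.00946594  1.13989484]
tray [ 0.45184918  0.25700157 -0.09936846] [[-0.1 -0.5]
 [ 0.4 -0.7]
 [-0.1  0.4]
 [-0.2  0.7]]
stand [0.61047099 0.03187635 0.13376597] [[-0.3  2.9]
 [ 1.4  2.7]
 [ 0.  -4.8]
 [-0.6 -4.3]]
rack [ 0.45808207 -0.30939687  0.1447142 ] [[ 0.1 -0.4]
 [-0.1 -0.4]
 [ 0.3  0.6]
 [ 0.3  0.1]
 [-0.1 -0. ]
 [-0.1  0.1]
 [-0.1  0.1]
 [-0.2 -0.1]]
tube [ 0.48509035 -0.27329462  0.158     ]
tube [ 0.49462494 -0.33673412  0.158     ]
tube [ 0.42199494 -0.28262938  0.158     ]
tube [ 0.4308849  -0.34610651  0.158     ]
stop [0.40001898 0.27332403 0.031     ]
stop [0.41745378 0.25385318 0.031     ]
stop [0.40868788 0.22916502 0.031     ]
stop [0.39129017 0.24870488 0.031     ]
dropper [ 0.50405779 -0.09041353  0.086     ]
tape [ 0.44020859 -0.11453218  0.012     ] timer [ 0.35404204 -0.1741891   0.019     ]
```

```bash
cat >> h.py <<'E'
def pose(x,y,z,yaw,tilt=0):
    return np.array([x,y,z]),Ro.from_euler('ZY',[yaw,-tilt])*Ro.from_quat([1,0,0,0])
def cur():
    s=robot.sense(); q=s['ee_rot']; return np.array(s['position']),Ro.from_quat([q[1],q[2],q[3],q[0]])
def plan(ps,start=None):
    "print one jog row per successive target pose, in tool axes of the pose before"
    p0,r0=start or cur()
    for p,r in ps:
        d=r0.inv().apply(p-p0)*100; w=(r0.inv()*r).as_rotvec()
        n=max(np.linalg.norm(d)/6.25,np.degrees(np.linalg.norm(w))/10.7)
        print([float(round(v,2)) for v in d]+[float(round(v,3)) for v in w],'n=%.1f'%n,'->',np.round(p,3))
        p0,r0=p,r
E
python3 - <<'E'
from h import *
m=robot.camera_model('top'); c1=lambda U:un(U,4.4,(135,148))
st=[[-.026,.115,.038],[-.026,-.115,.038],[-.01,-.115,.17],[-.01,.115,.17]]
print('stand',*fit(m,c1([(342,230),(681,190),(672,113),(332,150)]),st,[.5,.1,.1]))
w=robot.camera_model('wrist'); p,r=cur(); C=-w['R'].T@w['t']
print('wristcam in tool: pos',r.inv().apply(C-p),'axes',np.round(w['R']@r.as_matrix(),2),w['mtx'][0,0])
plan([pose(.36,-.25,.30,.134,.3),pose(.42,.03,.32,.134,.45)])
E
```

```text
stand [0.62013472 0.03328107 0.12445665] [[-0.8 -0.8]
 [ 0.9 -0.2]
 [ 5.6 -0. ]
 [-6.   0.9]]
wristcam in tool: pos [ 0.0719256   0.00117277 -0.16589135] axes [[ 0.    1.   -0.  ]
 [-0.97  0.   -0.26]
 [-0.26  0.    0.97]] 294.3770445236149
[21.09, -16.56, -8.16, -0.05, 0.297, 0.325] n=4.5 -> [ 0.36 -0.25  0.3 ]
[9.85, -26.95, 0.95, 0.0, 0.15, -0.0] n=4.6 -> [0.42 0.03 0.32]
```

Request:
{"api": "jog_arm", "payload": {"rows": [[21.1,-16.6,-8.2,-0.05,0.3,0.325],[21.1,-16.6,-8.2,-0.05,0.3,0.325],[21.1,-16.6,-8.2,-0.05,0.3,0.325],[21.1,-16.6,-8.2,-0.05,0.3,0.325],[21.1,-16.6,-8.2,-0.05,0.3,0.325]]}}

```text
clock: 0.72
position: [0.3605, -0.2476, 0.3015]
ee_rot: [-0.01, 0.986, 0.067, 0.151]
force: [0.7, -0.3, -0.2]
finger_gap: 0.0933
grasp_force: 0.0
```

Request:
{"api": "jog_arm", "payload": {"rows": [[9.9,-27,1,0,0.15,0],[9.9,-27,1,0,0.15,0],[9.9,-27,1,0,0.15,0],[9.9,-27,1,0,0.15,0],[9.9,-27,1,0,0.15,0]]}}

```text
clock: 1.35
position: [0.4203, 0.033, 0.3208]
ee_rot: [-0.015, 0.972, 0.066, 0.224]
force: [1.7, -0.5, 0.2]
finger_gap: 0.093
grasp_force: 0.0
```

Request:
{"api": "jog_arm", "payload": {"rows": [[0,0,0,0,0,0],[0,0,0,0,0,0]]}}

```text
clock: 1.6
position: [0.4202, 0.0306, 0.3202]
ee_rot: [-0.015, 0.972, 0.066, 0.224]
force: [-0.0, 0.6, -0.5]
finger_gap: 0.0926
grasp_force: 0.0
```

```bash
python3 - <<'E'
from h import *
import cv2,pickle
print(robot.sense()['position'],robot.sense()['joint_pos'])
m=robot.camera_model('wrist'); im=robot.grab_frame('wrist')
cv2.imwrite('pics/w1.png',cv2.resize(im[:,:,::-1],(800,600),interpolation=cv2.INTER_CUBIC)); pickle.dump(m,open('w1.pkl','wb'))
E
```

```text
[0.42023186 0.03058754 0.32017752] [-0.10738104 -0.23079544  2.0892279   0.13960558  0.84737933  1.25907031]
```

View pics/w1.png

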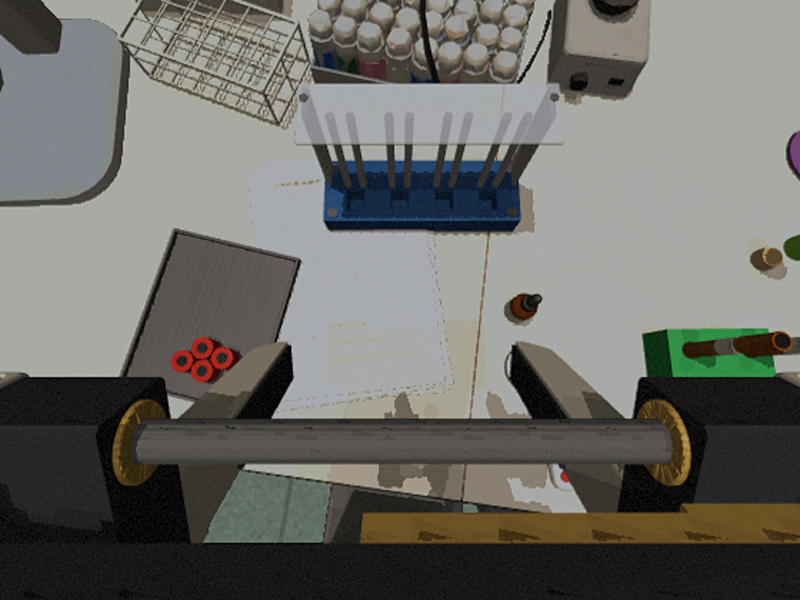

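The wrist view shows the stand from the front, with its shelf at about (430,115) and the bores at about (355,198), (398,198), (443,198), (487,198). I enlarge it.

```bash
python3 - <<'E'
import cv2
im=cv2.resize(cv2.imread('pics/w1.png'),(560,420),interpolation=cv2.INTER_AREA)
E
python3 - <<'E'
from h import *
import cv2,pickle
m=robot.camera_model('wrist'); im=robot.grab_frame('wrist')[:,:,::-1]; pickle.dump(m,open('w2.pkl','wb'))
cv2.imwrite('pics/w2.png',cv2.resize(im[52:168,204:400],None,fx=4,fy=4,interpolation=cv2.INTER_CUBIC))
E
```

```text
(no output)
```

View pics/w2.png

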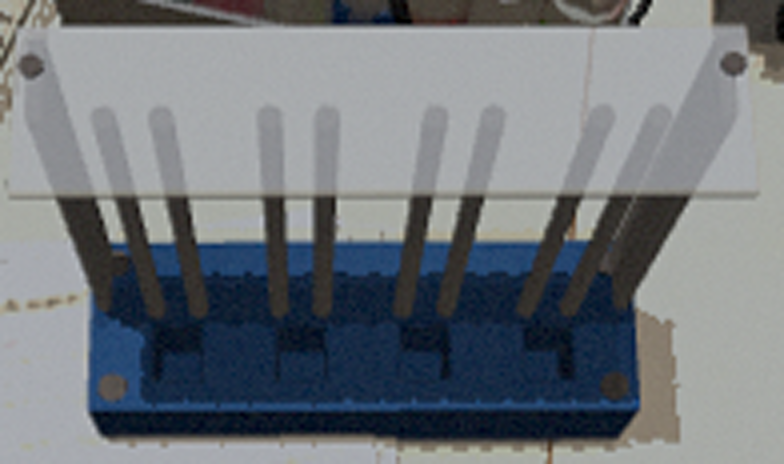

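The crop w2 shows the block front top corners at (90,410) and (638,408), the shelf front edge from (10,194) to (757,192), and the bores centred at x≈180, 301, 424, 549, y≈351. Fit:

```bash
cat > b.py <<'E'
from h import *
import pickle
m=pickle.load(open('w2.pkl','rb')); U=lambda p:un(p,4,(204,52))
P=[[-.026,.115,.038],[-.026,-.115,.038],[-.01,.115,.175],[-.01,-.115,.175]]
u=[(90,408),(638,407),(10,192),(757,191)]
for y,x in zip((.078,.026,-.026,-.078),(179,301.5,423.5,549)): P.append([0,y,.038]); u.append((x,351))
for y,(x) in zip((.087,.069,.035,.017,-.017,-.035,-.069,-.087),(153,198,279,323,403,449,525,570)): P.append([.015,y,.038]); u.append((x,314))
p,r=fit(m,U(u),P,[.6,.03,.13]); print(p); print(r.tolist())
P=np.array(P);uu=U(u)
for dz in(-.004,.004,.008): 
    Q=P+[0,0,dz]; a,b=fit(m,uu,Q,p); print(dz,a,(b**2).sum())
x,y,th=p; c,s=np.cos(th),np.sin(th)
for b in(-.078,-.026,.026,.078): print('bore',x-s*b,y+c*b)
mt=robot.camera_model('top'); 
print('top px of front corners',proj(mt,[[x+c*-.026-s*b,y+s*-.026+c*b,.038] for b in(.115,-.115)]),un([(342,230),(681,190)],4.4,(135,148)))
# rack check from wrist w1 (px/1.4286): tube mouth
w=pickle.load(open('w1.pkl','rb')); print('tube seen w',ray(w,np.array([782,341])*.7,.158), 'stops',[ray(w,np.array(q)*.7,.031).round(4) for q in((182,361),(203,348),(223,357),(202,371))])
E
python3 b.py
```

```text
[0.62219713 0.03211683 0.13519748]
[[-0.9, -0.0], [0.6, 0.1], [-1.2, -0.5], [1.6, -0.4], [-0.5, -0.5], [-0.1, -0.5], [0.4, -0.6], [-0.0, -0.6], [0.8, 0.4], [0.2, 0.4], [0.2, 0.4], [-0.2, 0.4], [-0.0, 0.4], [-0.8, 0.3], [0.3, 0.3], [-0.3, 0.3]]
-0.004 [0.6241437  0.03217459 0.13511941] 6.83
0.004 [0.62027574 0.03207974 0.13513701] 22.89
0.008 [0.61838932 0.03200317 0.13500244] 46.84
bore 0.6327104333220175 -0.045171396421822586
bore 0.6257015616474572 0.006354089678257499
bore 0.618692689972897 0.05787957577833758
bore 0.6116838182983366 0.10940506187841767
top px of front corners [[212.10269628 198.83815373]
 [290.7109251  189.52787301]] [[212.34090909 199.88636364]
 [289.38636364 190.79545455]]
tube seen w [ 0.48469126 -0.27591604  0.158     ] stops [array([0.3994, 0.2704, 0.031 ]), array([0.4165, 0.2506, 0.031 ]), array([0.4098, 0.2264, 0.031 ]), array([0.3917, 0.2461, 0.031 ])]
```

```bash
python3 - <<'E'
from h import *
plan([pose(.485,-.2745,.22,.135),pose(.485,-.2745,.109,.135)])
E
```

```text
[-2.23, 31.0, 10.08, 0.001, -0.452, -0.003] n=5.2 -> [ 0.485 -0.274  0.22 ]
[0.0, 0.0, 11.1, 0.0, 0.0, 0.0] n=1.8 -> [ 0.485 -0.274  0.109]
```

Request:
{"api": "jog_arm", "payload": {"rows": [[-1.2,15.5,5,0,-0.226,0],[-1.2,15.5,5,0,-0.226,0],[-1.2,15.5,5,0,-0.226,0],[-1.2,15.5,5,0,-0.226,0]], "jaw": 0.45, "force": 10}}

```text
clock: 2.2
position: [0.4515, -0.1244, 0.2691]
ee_rot: [-0.008, 0.992, 0.064, 0.112]
force: [-0.3, 0.0, -0.1]
finger_gap: 0.0577
grasp_force: 0.0
```

```bash
python3 - <<'E'
from h import *
plan([pose(.485,-.2745,.20,.135),pose(.485,-.2745,.109,.135)])
E
```

```text
[-0.17, 15.32, 7.03, -0.0, -0.225, -0.007] n=2.7 -> [ 0.485 -0.274  0.2  ]
[0.0, 0.0, 9.1, 0.0, 0.0, 0.0] n=1.5 -> [ 0.485 -0.274  0.109]
```

Request:
{"api": "jog_arm", "payload": {"rows": [[-0.17,15.3,5.5,0,-0.225,-0.007],[-0.17,15.3,7,0,-0.225,-0.007],[-0.17,15.3,7,0,-0.225,-0.007],[-0.17,15.3,7,0,-0.225,-0.007]]}}

```text
clock: 2.7
position: [0.4858, -0.2727, 0.2004]
ee_rot: [-0.0, 0.998, 0.069, -0.0]
force: [-0.6, 0.0, 0.5]
finger_gap: 0.042
grasp_force: 0.0
```

```bash
python3 - <<'E'
from h import *
import cv2
print(robot.sense()['position'])
plan([pose(.485,-.2745,.109,.135)])
m=robot.camera_model('wrist'); im=robot.grab_frame('wrist')[:,:,::-1]
cv2.imwrite('pics/w3.png',cv2.resize(im,(800,600),interpolation=cv2.INTER_CUBIC))
print(proj(m,[[.485,-.2745,.158]])/.7)
E
```

```text
[ 0.48579049 -0.27269348  0.20036988]
[-0.1, 0.17, 9.14, -0.0, 0.0, 0.003] n=1.5 -> [ 0.485 -0.274  0.109]
[[401.48325198 329.9735884 ]]
```

View pics/w3.png

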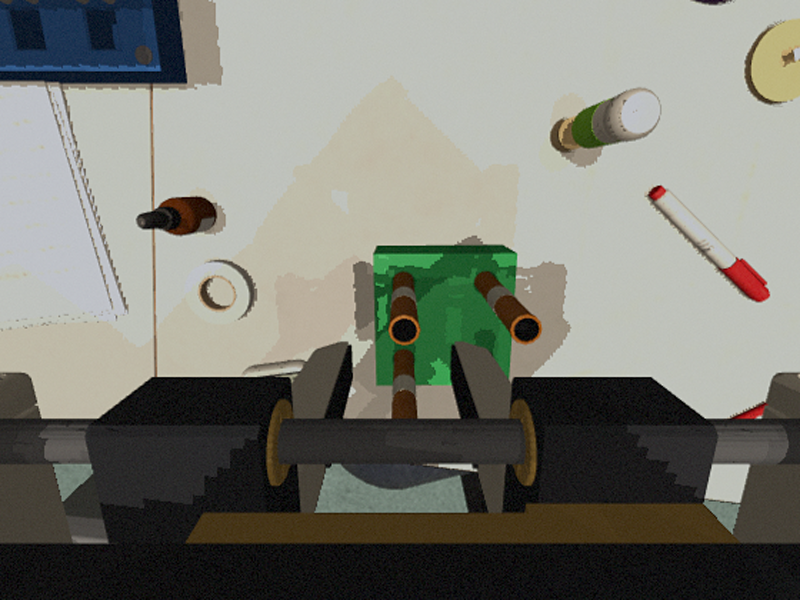

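The wrist view shows tube1's mouth at (404,329), within about 1 mm of the prediction and between the fingers. I descend and grip.

Request:
{"api": "jog_arm", "payload": {"rows": [[-0.1,0.2,5,0,0,0.003],[-0.1,0.2,9.1,0,0,0.003],[-0.1,0.2,9.1,0,0,0.003],[-0.1,0.2,9.1,0,0,0.003]]}}

```text
clock: 3.25
position: [0.487, -0.2733, 0.1131]
ee_rot: [0.001, 0.998, 0.069, 0.002]
force: [-0.1, -0.4, -0.1]
finger_gap: 0.0418
grasp_force: 0.0
```

Request:
{"api": "jog_arm", "payload": {"rows": [[0,0,0,0,0,0],[0,0,0,0,0,0],[0,0,0,0,0,0],[0,0,0,0,0,0],[0,0,0,0,0,0]], "jaw": 0.0, "force": 10}}

```text
clock: 3.88
position: [0.4863, -0.2733, 0.1111]
ee_rot: [0.001, 0.998, 0.069, 0.001]
force: [-1.2, 0.6, 3.6]
finger_gap: 0.0159
grasp_force: 10.0
```

```bash
python3 - <<'E'
from h import *
s=robot.sense(); print(s['position'],s['force'],s['moment'],s['finger_gap'],s['grasp_force'])
E
```

```text
[ 0.48626422 -0.2732876   0.1110875 ] [-1.18757347  0.61699187  3.56862129] [0.21778037 0.04058559 0.001342  ] 0.015912141183444795 10.000131726264954
```

```bash
cat >> h.py <<'E'
ST=np.array([.6215,.034]); PSI=.135
def S(x,y,z,tilt=0):
    "tool pose from TCP in the stand's frame, mm"
    c,s=np.cos(PSI),np.sin(PSI); return pose(ST[0]+(c*x-s*y)/1e3,ST[1]+(s*x+c*y)/1e3,z/1e3,PSI,tilt)
E
python3 - <<'E'
from h import *
p,r=cur(); t=.21
A=S(-16.4-50*np.sin(t),-78,112.5+50*np.cos(t),t)
plan([(p+[0,0,.14],r),S(-50,-130,250,t),A,S(-16.4,-78,112.5,t)])
E
```

```text
[0.03, 0.02, -14.0, 0.0, 0.0, 0.0] n=2.2 -> [ 0.486 -0.273  0.251]
[12.59, -15.59, 0.11, 0.001, 0.208, 0.003] n=3.2 -> [ 0.589 -0.102  0.25 ]
[0.42, -5.2, 9.15, 0.0, 0.0, 0.0] n=1.7 -> [ 0.605 -0.047  0.161]
[0.0, 0.0, 5.0, 0.0, 0.0, 0.0] n=0.8 -> [ 0.616 -0.045  0.112]
```

Request:
{"api": "jog_arm", "payload": {"rows": [[0,0,-4,0,0,0],[0,0,-9,0,0,0],[0,0,-14,0,0,0],[0,0,-14,0,0,0]]}}

```text
clock: 4.38
position: [0.487, -0.2739, 0.2543]
ee_rot: [0.003, 0.998, 0.069, 0.003]
force: [-0.1, -0.3, -1.5]
finger_gap: 0.0156
grasp_force: 10.0
```

Request:
{"api": "jog_arm", "payload": {"rows": [[4,-5,0,0,0.07,0],[8,-10,0,0,0.14,0.003],[12.6,-15.6,0.1,0,0.208,0.003],[12.6,-15.6,0.1,0,0.208,0.003],[12.6,-15.6,0.1,0,0.208,0.003]]}}

```text
clock: 5.0
position: [0.5889, -0.1009, 0.2488]
ee_rot: [-0.007, 0.992, 0.068, 0.103]
force: [-0.1, -0.2, -0.4]
finger_gap: 0.0158
grasp_force: 10.0
```

```bash
python3 - <<'E'
from h import *
s=robot.sense(); print(s['position'],s['finger_gap'],s['force'])
t=.21
plan([S(-16.4-50*np.sin(t),-78,112.5+50*np.cos(t),t)])
E
```

```text
[ 0.58887476 -0.10093383  0.24877155] 0.015794034493135573 [-0.05535158 -0.24814217 -0.39785181]
[0.52, -5.13, 9.04, 0.0, 0.002, 0.002] n=1.7 -> [ 0.605 -0.047  0.161]
```

Request:
{"api": "jog_arm", "payload": {"rows": [[0.3,-4,4,0,0.002,0.002],[0.5,-5.1,9,0,0.002,0.002],[0.5,-5.1,9,0,0.002,0.002],[0.5,-5.1,9,0,0.002,0.002],[0.5,-5.1,9,0,0.002,0.002]]}}

```text
clock: 5.62
position: [0.6064, -0.0488, 0.1648]
ee_rot: [-0.006, 0.992, 0.066, 0.107]
force: [-0.3, 0.0, -0.6]
finger_gap: 0.016
grasp_force: 10.0
```

```bash
python3 - <<'E'
from h import *
import cv2
s=robot.sense(); print(s['position'],s['finger_gap'],s['force'])
t=.21
plan([S(-16.4-50*np.sin(t),-78,112.5+50*np.cos(t),t),S(-16.4,-78,112.5,t)])
for n,b in(('scene',(240,150,340,240)),('wrist',None)):
    im=robot.grab_frame(n)[:,:,::-1]
    if b: im=im[b[1]:b[3],b[0]:b[2]]
    cv2.imwrite(f'pics/{n}4.png',cv2.resize(im,(560,504) if b else (560,420),interpolation=cv2.INTER_CUBIC))
a=cv2.imread('pics/scene4.png');b=cv2.resize(cv2.imread('pics/wrist4.png')[0:240,160:400],(504,504))
v=np.hstack([a,b]); cv2.imwrite('pics/v4.png',cv2.resize(v,(800,int(v.shape[0]*800/v.shape[1]))))
E
```

```text
[ 0.60635979 -0.04881006  0.16482771] 0.015953013044753675 [-0.27396364  0.04263892 -0.6289496 ]
[-0.14, -0.2, 0.32, 0.002, -0.004, -0.003] n=0.1 -> [ 0.605 -0.047  0.161]
[0.0, 0.0, 5.0, 0.0, 0.0, 0.0] n=0.8 -> [ 0.616 -0.045  0.112]
```

View pics/v4.png

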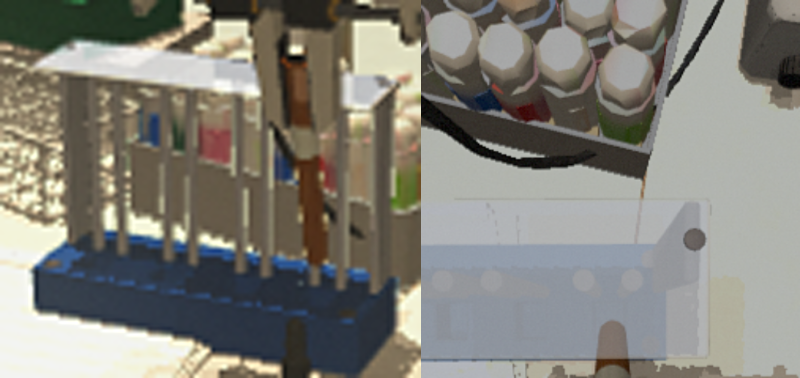

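The scene view shows the tube leaning in front of bore 1. In the wrist view the tube at x=612 sits nearly midway between the rods (583, 632), which agrees with the 2 mm correction. I correct and lower.

Request:
{"api": "jog_arm", "payload": {"rows": [[-0.15,-0.2,0.3,0.002,-0.004,-0.003],[-0.15,-0.2,0.3,0.002,-0.004,-0.003]]}}

```text
clock: 5.98
position: [0.6044, -0.0457, 0.1595]
ee_rot: [-0.008, 0.992, 0.068, 0.103]
force: [0.4, 0.7, -0.6]
finger_gap: 0.0159
grasp_force: 10.0
```

Request:
{"api": "jog_arm", "payload": {"rows": [[0,0,1,0,0,0],[0,0,2,0,0,0],[0,0,3,0,0,0],[0,0,3,0,0,0]]}}

```text
clock: 6.48
position: [0.6104, -0.0447, 0.129]
ee_rot: [-0.008, 0.992, 0.068, 0.103]
force: [-0.2, -0.3, -0.4]
finger_gap: 0.0154
grasp_force: 10.0
```

```bash
python3 - <<'E'
from h import *
s=robot.sense(); print(s['position'],s['finger_gap'],s['force'],s['moment'])
plan([S(-16.4,-78,112.5,.21)])
E
```

```text
[ 0.610359   -0.044734    0.12898701] 0.015441101209952842 [-0.16008891 -0.29349772 -0.3561255 ] [0.00640808 0.12035372 0.01877706]
[0.18, 0.15, 1.72, -0.002, 0.004, 0.001] n=0.3 -> [ 0.616 -0.045  0.112]
```

Request:
{"api": "jog_arm", "payload": {"rows": [[0.05,0.05,0.8,0,0,0],[0.1,0.08,1.6,0,0,0],[0.1,0.08,1.6,0,0,0],[0.1,0.08,1.6,0,0,0]]}}

```text
clock: 6.98
position: [0.6151, -0.0451, 0.1149]
ee_rot: [-0.008, 0.992, 0.068, 0.103]
force: [0.2, -0.4, -0.2]
finger_gap: 0.0157
grasp_force: 10.0
```

```bash
python3 - <<'E'
from h import *
s=robot.sense(); print(s['position'],s['finger_gap'],s['force'],s['moment'])
plan([S(-16.4,-78,112.5,.21)])
E
```

```text
[ 0.61514414 -0.04506195  0.11486851] 0.01572445994092317 [ 0.23020146 -0.42585395 -0.18909446] [0.02525481 0.15211338 0.00174945]
[0.0, 0.05, 0.24, -0.001, 0.002, 0.001] n=0.0 -> [ 0.616 -0.045  0.112]
```

Request:
{"api": "jog_arm", "payload": {"rows": [[0,0,0.2,0,0,0],[0,0,0.2,0,0,0],[0,0,0.2,0,0,0],[0,0,0.2,0,0,0]], "jaw": 0.45}}

```text
clock: 7.48
position: [0.6155, -0.045, 0.1129]
ee_rot: [-0.008, 0.992, 0.068, 0.103]
force: [0.0, -1.0, 0.4]
finger_gap: 0.0418
grasp_force: 0.0
```

Request:
{"api": "jog_arm", "payload": {"rows": [[0,0,-3.5,0,0,0],[0,0,-7,0,0,0],[0,0,-7,0,0,0],[0,0,-7,0,0,0]]}}

```text
clock: 7.98
position: [0.6009, -0.0469, 0.1806]
ee_rot: [-0.008, 0.992, 0.068, 0.103]
force: [0.6, -0.1, -0.3]
finger_gap: 0.0421
grasp_force: 0.0
```

```bash
python3 - <<'E'
from h import *
s=robot.sense(); print(s['position'],s['finger_gap'],s['force'])
plan([S(-110,-78,170,.4),S(-85,-78,112,.7),S(-40,-78,112,.7),S(-20,-78,112,.7),S(-5,-78,112,.7)])
E
```

```text
[ 0.60089643 -0.04694429  0.1806279 ] 0.042136680718693156 [ 0.6269516  -0.09385284 -0.25205191]
[-7.92, 0.05, -0.58, -0.002, 0.193, 0.001] n=1.3 -> [ 0.523 -0.058  0.17 ]
[0.04, -0.0, 6.32, 0.0, 0.3, 0.0] n=1.6 -> [ 0.548 -0.055  0.112]
[3.44, -0.0, 2.9, 0.0, 0.0, 0.0] n=0.7 -> [ 0.592 -0.049  0.112]
[1.53, 0.0, 1.29, 0.0, 0.0, 0.0] n=0.3 -> [ 0.612 -0.046  0.112]
[1.15, 0.0, 0.97, 0.0, 0.0, 0.0] n=0.2 -> [ 0.627 -0.044  0.112]
```

Request:
{"api": "jog_arm", "payload": {"rows": [[-5,0,-0.6,0,0.1,0],[-7.9,0,-0.6,0,0.193,0],[-7.9,0,-0.6,0,0.193,0]], "jaw": 0.09}}

```text
clock: 8.35
position: [0.52, -0.0575, 0.1686]
ee_rot: [-0.015, 0.978, 0.066, 0.197]
force: [0.6, -1.3, 0.6]
finger_gap: 0.0163
grasp_force: 0.0
```

Request:
{"api": "jog_arm", "payload": {"rows": [[0,0,3,0,0.15,0],[0,0,6.3,0,0.3,0],[0,0,6.3,0,0.3,0],[0,0,6.3,0,0.3,0]]}}

```text
clock: 8.85
position: [0.5504, -0.0377, 0.129]
ee_rot: [-0.051, 0.942, 0.077, 0.324]
force: [0.1, 0.2, 0.5]
finger_gap: 0.0085
grasp_force: 0.0
```

Request:
{"api": "jog_arm", "payload": {"rows": [[1.7,0,1.45,0,0,0],[2.6,0,2.2,0,0,0],[3.4,0,2.9,0,0,0],[4.2,0,3.5,0,0,0],[5,0,4.2,0,0,0]]}}

```text
clock: 9.48
position: [0.6143, -0.0258, 0.1276]
ee_rot: [-0.051, 0.942, 0.077, 0.323]
force: [-0.6, 0.6, -0.7]
finger_gap: 0.0082
grasp_force: 0.0
```

```bash
python3 - <<'E'
from h import *
s=robot.sense(); print(s['position'],s['finger_gap'],s['force'])
plan([S(-5,-78,112,.7)])
E
```

```text
[ 0.61427222 -0.02582279  0.1275828 ] 0.00816370814526281 [-0.58763726  0.56060731 -0.7352854 ]
[-0.17, 2.08, 1.73, -0.064, 0.036, 0.005] n=0.4 -> [ 0.627 -0.044  0.112]
```

Request:
{"api": "jog_arm", "payload": {"rows": [[-2.5,0,-2.1,0,0,0],[-5,0,-4.2,0,0,0],[-5,0,-4.2,0,0,0]]}}

```text
clock: 9.85
position: [0.5484, -0.0379, 0.1297]
ee_rot: [-0.051, 0.942, 0.076, 0.323]
force: [1.0, -0.3, -0.2]
finger_gap: 0.0086
grasp_force: 0.0
```

```bash
python3 - <<'E'
from h import *
import cv2
s=robot.sense(); print(s['position'],s['ee_rot'],s['joint_pos'],s['force'])
b=(240,150,340,240); im=robot.grab_frame('scene')[b[1]:b[3],b[0]:b[2],::-1]
cv2.imwrite('pics/s5.png',cv2.resize(im,(600,540),interpolation=cv2.INTER_CUBIC))
E
```

```text
[ 0.54843536 -0.03785638  0.12966071] [-0.0513864   0.94199258  0.07634759  0.32276997] [-0.32210434  0.32208177  2.16893433  1.39024468  0.34057502 -0.19048983] [ 0.98624827 -0.31517045 -0.17951134]
```

View pics/s5.png

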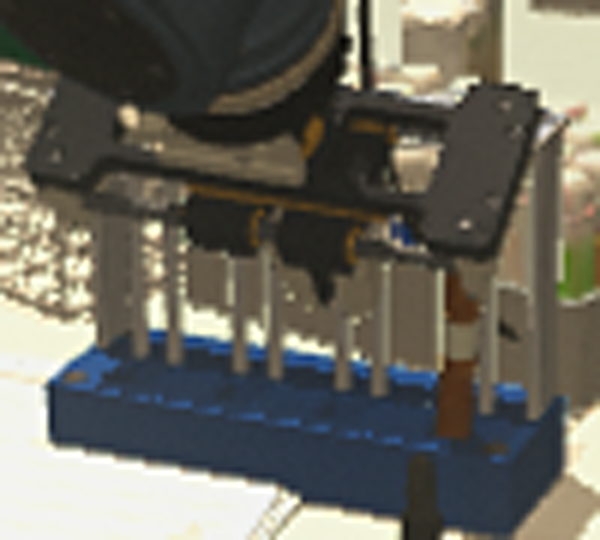

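The scene view shows the tube still in bore 1. The arm came close to a wrist singularity (q5≈0.34) at tilt 0.7, so I use a smaller tilt and check q5.

```bash
python3 - <<'E'
from h import *
plan([S(-95,-78,150,.3)])
E
```

```text
[0.11, 1.48, -2.54, -0.062, -0.364, 0.017] n=2.0 -> [ 0.538 -0.056  0.15 ]
```

Request:
{"api": "jog_arm", "payload": {"rows": [[0.1,1.5,-2.5,-0.062,-0.364,0.017],[0.1,1.5,-2.5,-0.062,-0.364,0.017],[0.1,1.5,-2.5,-0.062,-0.364,0.017],[0.1,1.5,-2.5,-0.062,-0.364,0.017]]}}

```text
clock: 10.4
position: [0.5399, -0.0482, 0.1473]
ee_rot: [-0.029, 0.982, 0.075, 0.172]
force: [-0.3, 1.2, 0.4]
finger_gap: 0.0083
grasp_force: 0.0
```

```bash
python3 - <<'E'
from h import *
s=robot.sense(); print(s['position'],s['ee_rot'],s['joint_pos'],s['force'])
plan([S(-75,-78,105,.35),S(-35,-78,105,.35),S(-20,-78,105,.35),S(-5,-78,105,.35)])
E
```

```text
[ 0.53991202 -0.0482193   0.14727258] [-0.02929829  0.98179819  0.07480258  0.17210023] [-0.26096646  0.30193836  1.97822269  0.31181062  0.57375653  0.91956903] [-0.30403026  1.23571032  0.35857782]
[0.13, 0.92, 4.52, -0.038, 0.001, 0.01] n=0.7 -> [ 0.558 -0.053  0.105]
[3.76, -0.0, 1.37, 0.0, 0.0, 0.0] n=0.6 -> [ 0.597 -0.048  0.105]
[1.41, -0.0, 0.51, 0.0, 0.0, 0.0] n=0.2 -> [ 0.612 -0.046  0.105]
[1.41, 0.0, 0.51, 0.0, 0.0, 0.0] n=0.2 -> [ 0.627 -0.044  0.105]
```

Request:
{"api": "jog_arm", "payload": {"rows": [[0.1,0.9,2.5,-0.038,0,0.01],[0.1,0.9,4.5,-0.038,0,0.01],[0.1,0.9,4.5,-0.038,0,0.01],[0.1,0.9,4.5,-0.038,0,0.01]]}}

```text
clock: 10.9
position: [0.5569, -0.0522, 0.1052]
ee_rot: [-0.013, 0.982, 0.067, 0.175]
force: [-0.1, -0.2, -0.8]
finger_gap: 0.0086
grasp_force: 0.0
```

```bash
python3 - <<'E'
from h import *
s=robot.sense(); print(s['position'],s['ee_rot'],s['joint_pos'],s['force'])
plan([S(-75,-78,105,.35),S(-5,-78,105,.35)])
E
```

```text
[ 0.55693351 -0.05219083  0.10519496] [-0.01309455  0.9822019   0.06742692  0.17481865] [-0.24138174  0.39730881  1.97325551  0.29613525  0.45993273  0.94701727] [-0.08494609 -0.24268887 -0.78004149]
[0.05, 0.13, 0.04, -0.003, -0.002, 0.002] n=0.0 -> [ 0.558 -0.053  0.105]
[6.58, -0.0, 2.4, 0.0, 0.0, 0.0] n=1.1 -> [ 0.627 -0.044  0.105]
```

Request:
{"api": "jog_arm", "payload": {"rows": [[1.5,0.05,0.55,0,0,0],[2.8,0.1,1,0,0,0],[3.6,0.1,1.3,0,0,0],[4.4,0.1,1.6,0,0,0],[5.2,0.1,1.9,0,0,0]]}}

```text
clock: 11.52
position: [0.6117, -0.0455, 0.1047]
ee_rot: [-0.013, 0.982, 0.067, 0.174]
force: [0.3, 1.0, -0.2]
finger_gap: 0.0087
grasp_force: 0.0
```

Request:
{"api": "jog_arm", "payload": {"rows": [[0.3,0,0.11,0,0,0],[0.6,0,0.22,0,0,0],[0.8,0,0.29,0,0,0],[1,0,0.36,0,0,0]]}}

```text
clock: 12.02
position: [0.6219, -0.0441, 0.1047]
ee_rot: [-0.013, 0.982, 0.067, 0.174]
force: [-0.8, -0.1, 0.3]
finger_gap: 0.0083
grasp_force: 0.1
```

```bash
python3 - <<'E'
from h import *
import cv2
s=robot.sense(); print(s['position'],s['ee_rot'],s['joint_pos'],s['force'],s['moment'])
plan([S(-5,-78,105,.35)])
b=(240,150,340,240); im=robot.grab_frame('scene')[b[1]:b[3],b[0]:b[2],::-1]
w=robot.grab_frame('wrist')[:,:,::-1]
cv2.imwrite('pics/s6.png',np.hstack([cv2.resize(im,(400,360),interpolation=cv2.INTER_CUBIC),cv2.resize(w[60:320,150:410],(360,360),interpolation=cv2.INTER_CUBIC)]))
E
```

```text
[ 0.62185717 -0.04414254  0.10471279] [-0.01324998  0.98228278  0.0672927   0.17440373] [-0.19712189  0.49165739  1.81151035  0.23522257  0.51750492  1.05096478] [-0.77346018 -0.07388229  0.26197715] [-0.05693124  0.24503799 -0.02078762]
[0.49, 0.05, 0.15, -0.003, -0.002, 0.001] n=0.1 -> [ 0.627 -0.044  0.105]
```

View pics/s6.png

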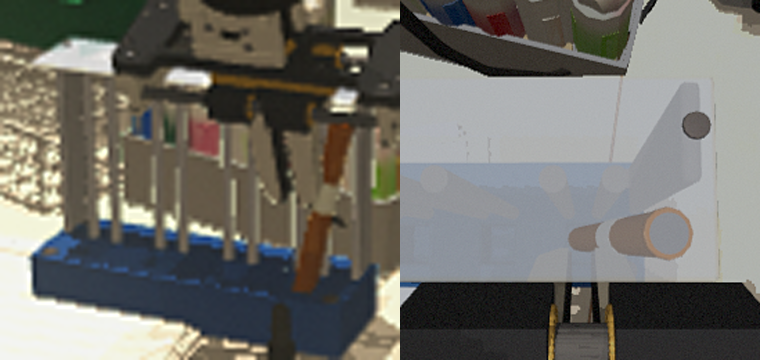

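The pictures show the tube leaning sideways: its mouth is at (668,235) in the wrist half, right of the rods at (552,180) and (615,180). The earlier off-centre push tipped it. I measure its lean before regrasping.

```bash
python3 - <<'E'
from h import *
m=robot.camera_model('wrist')
c,s=np.cos(PSI),np.sin(PSI)
def st(X): d=X[:2]-ST; return np.round([1e3*(c*d[0]+s*d[1]),1e3*(-s*d[0]+c*d[1]),X[2]*1e3],1)
f=260/360
for n,u,zs in(('mouth',(668,235),(.150,.155,.158)),('foot at bore',(583,238),(.038,.045)),('rodL',(552,180),(.17,)),('rodR',(615,180),(.17,)),('endplate screw',(697,125),(.171,)),('shelf corner',(718,280),(.17,.175)),('band lo',(603,237),(.09,.1))):
    for z in zs: print(n,st(ray(m,(150+(u[0]-400)*f,60+u[1]*f),z)))
print('tcp',st(cur()[0]))
E
```

```text
mouth [   3.  -107.8  150. ]
mouth [   3.  -106.8  155. ]
mouth [   2.9 -106.1  158. ]
foot at bore [  3.1 -80.   38. ]
foot at bore [  3. -80.  45.]
rodL [ 18.3 -70.7 170. ]
rodR [ 18.3 -88.7 170. ]
endplate screw [  34.2 -112.2  171. ]
shelf corner [  -9.8 -117.4  170. ]
shelf corner [  -9.4 -115.7  175. ]
band lo [  3.1 -89.4  90. ]
band lo [  3.  -88.9 100. ]
tcp [-10.1 -77.5 104.7]
```

Request:
{"api": "jog_arm", "payload": {"rows": [[-1,0,-0.36,0,0,0],[-3,0,-1.1,0,0,0],[-5,0,-1.8,0,0,0],[-5,0,-1.8,0,0,0]], "jaw": 0.36}}

```text
clock: 12.62
position: [0.5678, -0.0516, 0.1044]
ee_rot: [-0.013, 0.982, 0.067, 0.174]
force: [0.9, -0.2, -0.2]
finger_gap: 0.0335
grasp_force: 0.0
```

```bash
python3 - <<'E'
from h import *
import cv2,pickle
s=robot.sense(); print(s['position'],s['force'])
plan([S(-60,-96.5,97,.35),S(0,-96.5,97,.35)])
pickle.dump(robot.camera_model('wrist'),open('w7.pkl','wb'))
w=robot.grab_frame('wrist')[:,:,::-1]
b=(240,150,340,240); im=robot.grab_frame('scene')[b[1]:b[3],b[0]:b[2],::-1]
cv2.imwrite('pics/s7.png',np.hstack([cv2.resize(im,(400,360),interpolation=cv2.INTER_CUBIC),cv2.resize(w[40:300,150:410],(360,360),interpolation=cv2.INTER_CUBIC)]))
E
```

```text
[ 0.56782614 -0.05155879  0.10435714] [ 0.85643719 -0.23755713 -0.23797063]
[0.19, 1.9, 0.85, -0.003, -0.001, 0.001] n=0.3 -> [ 0.575 -0.07   0.097]
[5.64, -0.0, 2.06, 0.0, 0.0, 0.0] n=1.0 -> [ 0.634 -0.062  0.097]
```

View pics/s7.png

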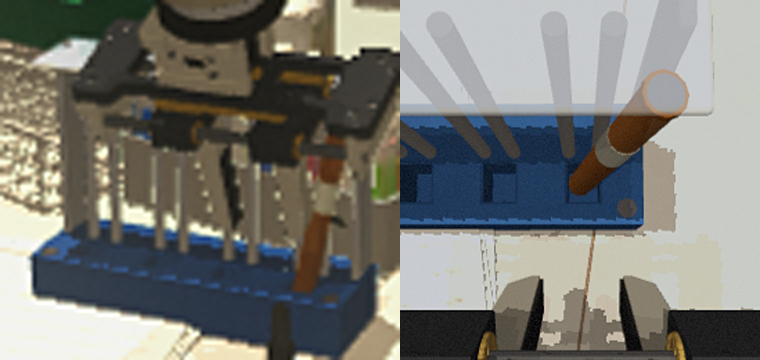

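```bash
python3 - <<'E'
from h import *
import pickle
m=pickle.load(open('w7.pkl','rb')); f=260/360
c,s=np.cos(PSI),np.sin(PSI)
# model: tube axis from bottom point (x0,y0) at z=18 with leans; points: mouth centre(142 from), band centre unknown, exit of bore
def W(x,y,z): return [ST[0]+(c*x-s*y)/1e3,ST[1]+(s*x+c*y)/1e3,z/1e3]
def st(X): d=X[:2]-ST; return np.round([1e3*(c*d[0]+s*d[1]),1e3*(-s*d[0]+c*d[1]),X[2]*1e3],1)
px=lambda u:(150+(u[0]-400)*f,40+u[1]*f)
for z in(.148,.154): print('mouth',st(ray(m,px((665,93)),z)))
for z in(.09,.1,.11): print('band',st(ray(m,px((619,147)),z)))
print('bore exit',st(ray(m,px((588,184)),.038)))
print('bore hole',st(ray(m,px((583,182)),.038)),st(ray(m,px((500,182)),.038)),st(ray(m,px((692,108)),.17)), st(ray(m,px((712,114)),.17)))
E
```

```text
mouth [   7.3 -108.1  148. ]
mouth [   4.6 -106.9  154. ]
band [  5.9 -97.4  90. ]
band [  2.8 -96.5 100. ]
band [ -0.3 -95.6 110. ]
bore exit [ -1.5 -83.   38. ]
bore hole [ -0.3 -80.   38. ] [ -0.3 -28.9  38. ] [  -7.  -111.3  170. ] [  -8.8 -117.1  170. ]
```

Request:
{"api": "jog_arm", "payload": {"rows": [[0.2,1.9,0.85,-0.003,0,0],[0.2,1.9,0.85,-0.003,0,0],[0.2,1.9,0.85,-0.003,0,0]]}}

```text
clock: 13.1
position: [0.5766, -0.0692, 0.0971]
ee_rot: [-0.012, 0.982, 0.067, 0.174]
force: [1.0, 0.5, 0.3]
finger_gap: 0.0335
grasp_force: 0.0
```

Request:
{"api": "jog_arm", "payload": {"rows": [[1.5,0,0.5,0,0,0],[3,0,1.1,0,0,0],[4.5,0,1.65,0,0,0],[5.6,0,2.05,0,0,0],[5.6,0,2.05,0,0,0]]}}

```text
clock: 13.72
position: [0.6359, -0.0611, 0.0971]
ee_rot: [-0.012, 0.982, 0.067, 0.175]
force: [0.5, -0.2, 0.3]
finger_gap: 0.0337
grasp_force: 0.0
```

Request:
{"api": "jog_arm", "payload": {"rows": [[0,0,0,0,0,0],[0,0,0,0,0,0],[0,0,0,0,0,0]], "jaw": 0.24}}

```text
clock: 14.1
position: [0.6354, -0.0615, 0.0971]
ee_rot: [-0.012, 0.982, 0.067, 0.174]
force: [0.1, -1.1, -0.1]
finger_gap: 0.0225
grasp_force: 0.1
```

Request:
{"api": "jog_arm", "payload": {"rows": [[0,-0.4,0,0,0,0],[0,-0.8,0,0,0,0],[0,-1.2,0,0,0,0],[0,-1.6,0,0,0,0],[0,-1.85,0,0,0,0]]}}

```text
clock: 14.72
position: [0.6331, -0.0428, 0.0971]
ee_rot: [-0.012, 0.982, 0.067, 0.175]
force: [0.4, 0.5, -1.1]
finger_gap: 0.022
grasp_force: 0.0
```

```bash
python3 - <<'E'
from h import *
s=robot.sense(); print(s['position'],s['force'],s['finger_gap'])
plan([S(0,-78,97,.35)])
E
```

```text
[ 0.63308614 -0.04281115  0.09709508] [ 0.4292835   0.48299652 -1.09620955] 0.02202823042217891
[-0.11, 0.03, -0.03, -0.0, -0.002, 0.001] n=0.0 -> [ 0.632 -0.043  0.097]
```

Request:
{"api": "jog_arm", "payload": {"rows": [[0,0,0,0,0,0],[0,0,0,0,0,0]], "jaw": 0.185}}

```text
clock: 14.98
position: [0.6331, -0.0432, 0.0971]
ee_rot: [-0.012, 0.982, 0.067, 0.175]
force: [-0.1, -0.5, 0.1]
finger_gap: 0.0174
grasp_force: 0.0
```

Request:
{"api": "jog_arm", "payload": {"rows": [[0,0,0,0,0,0],[0,0,0,0,0,0]], "jaw": 0.3}}

```text
clock: 15.22
position: [0.6331, -0.0432, 0.0971]
ee_rot: [-0.012, 0.982, 0.067, 0.175]
force: [0.4, -0.4, 0.7]
finger_gap: 0.0274
grasp_force: 0.0
```

Request:
{"api": "jog_arm", "payload": {"rows": [[-1.5,0,-0.5,0,0,0],[-3,0,-1.1,0,0,0],[-4.5,0,-1.65,0,0,0],[-6,0,-2.2,0,0,0],[-6,0,-2.2,0,0,0]]}}

```text
clock: 15.85
position: [0.5693, -0.0519, 0.0971]
ee_rot: [-0.012, 0.982, 0.067, 0.174]
force: [-0.5, -0.1, -0.0]
finger_gap: 0.0281
grasp_force: 0.0
```

```bash
python3 - <<'E'
from h import *
import cv2,pickle
s=robot.sense(); print(s['position'],s['force'])
plan([S(-62,-78,105,.35)])
w=robot.grab_frame('wrist')[:,:,::-1]
cv2.imwrite('pics/s8.png',cv2.resize(w[40:300,150:410],(450,450),interpolation=cv2.INTER_CUBIC))
E
```

```text
[ 0.56930989 -0.05194584  0.097122  ] [-0.49369752 -0.13251554 -0.03059474]
[0.39, -0.01, -0.7, -0.0, -0.001, 0.001] n=0.1 -> [ 0.571 -0.052  0.105]
```

View pics/s8.png

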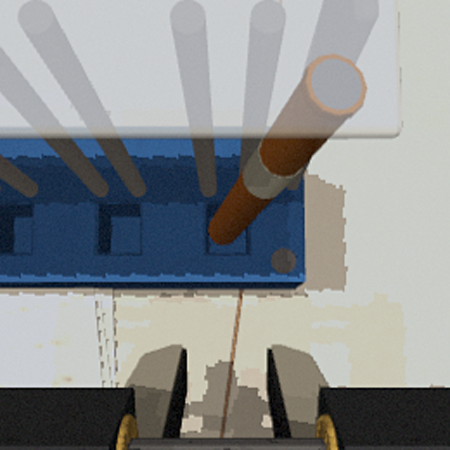

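The tube fell back to its side lean, with the mouth at (337,83). I cage it again, bring it upright, grip it lightly and press it into the rods before letting go.

```bash
python3 - <<'E'
from h import *
plan([S(-55,-95.5,86,.35),S(0,-95.5,86,.35),S(0,-78,86,.35)])
E
```

```text
[0.31, 1.72, 1.32, 0.0, -0.002, 0.001] n=0.4 -> [ 0.58  -0.068  0.086]
[5.17, -0.0, 1.89, 0.0, 0.0, 0.0] n=0.9 -> [ 0.634 -0.061  0.086]
[0.0, -1.75, 0.0, 0.0, 0.0, 0.0] n=0.3 -> [ 0.632 -0.043  0.086]
```

Request:
{"api": "jog_arm", "payload": {"rows": [[0.3,1.7,1.3,0,0,0],[0.3,1.7,1.3,0,0,0],[0.3,1.7,1.3,0,0,0]], "jaw": 0.36}}

```text
clock: 16.27
position: [0.5794, -0.0674, 0.086]
ee_rot: [-0.012, 0.982, 0.067, 0.174]
force: [-0.4, 0.8, 0.5]
finger_gap: 0.0341
grasp_force: 0.0
```

Request:
{"api": "jog_arm", "payload": {"rows": [[1.5,0,0.55,0,0,0],[3,0,1.1,0,0,0],[4.5,0,1.65,0,0,0],[5.2,0,1.9,0,0,0],[5.2,0,1.9,0,0,0]]}}

```text
clock: 16.9
position: [0.6345, -0.0595, 0.0877]
ee_rot: [-0.012, 0.982, 0.068, 0.175]
force: [-9.2, 0.7, 15.7]
finger_gap: 0.0333
grasp_force: 0.0
```

Request:
{"api": "jog_arm", "payload": {"rows": [[0,0,0,0,0,0],[0,0,0,0,0,0],[0,0,0,0,0,0]], "jaw": 0.24}}

```text
clock: 17.27
position: [0.6345, -0.0595, 0.0877]
ee_rot: [-0.012, 0.982, 0.067, 0.175]
force: [-7.3, 1.6, 14.8]
finger_gap: 0.0221
grasp_force: 0.0
```

Request:
{"api": "jog_arm", "payload": {"rows": [[0,-0.4,0,0,0,0],[0,-0.8,0,0,0,0],[0,-1.2,0,0,0,0],[0,-1.6,0,0,0,0],[0,-1.75,0,0,0,0]]}}

```text
clock: 17.9
position: [0.6329, -0.0429, 0.0882]
ee_rot: [-0.011, 0.982, 0.067, 0.176]
force: [-4.2, -6.6, 12.8]
finger_gap: 0.0222
grasp_force: 0.0
```

Request:
{"api": "jog_arm", "payload": {"rows": [[0,0,0,0,0,0],[0,0,0,0,0,0],[0,0,0,0,0,0]], "jaw": 0.0, "force": 5}}

```text
clock: 18.27
position: [0.6329, -0.0429, 0.0881]
ee_rot: [-0.011, 0.982, 0.067, 0.176]
force: [-4.5, -4.4, 13.2]
finger_gap: 0.0158
grasp_force: 5.0
```

```bash
python3 - <<'E'
from h import *
import cv2
s=robot.sense(); print(s['position'],s['force'],s['finger_gap'],s['grasp_force'])
plan([S(7,-78,86,.35)])
w=robot.grab_frame('wrist')[:,:,::-1]
cv2.imwrite('pics/s9.png',cv2.resize(w[60:320,150:410],(450,450),interpolation=cv2.INTER_CUBIC))
E
```

```text
[ 0.63285521 -0.04289934  0.08810522] [-4.51611183 -4.3919974  13.21323254] 0.0157904837938363 4.9867889285087585
[0.5, 0.03, 0.41, 0.001, -0.005, 0.001] n=0.1 -> [ 0.639 -0.042  0.086]
```

View pics/s9.png

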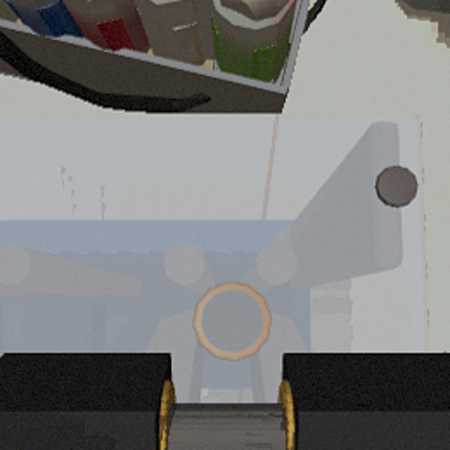

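The wrist view shows the tube upright and centred: mouth at (232,321), rods at (184,262) and (278,262). The 15 N reading means the gripper body is touching the shelf edge, so I ease the grip, rise 12 mm, regrip and push back.

Request:
{"api": "jog_arm", "payload": {"rows": [[0,0,0,0,0,0],[-0.4,0,-1.1,0,0,0],[-0.4,0,-1.1,0,0,0],[-0.4,0,-1.1,0,0,0]], "jaw": 0.19}}

```text
clock: 18.82
position: [0.6242, -0.0437, 0.0949]
ee_rot: [-0.012, 0.982, 0.067, 0.174]
force: [0.6, 0.2, -0.7]
finger_gap: 0.0178
grasp_force: 0.0
```

Request:
{"api": "jog_arm", "payload": {"rows": [[0,0,0,0,0,0],[0,0,0,0,0,0],[0,0,0,0,0,0]], "jaw": 0.0, "force": 5}}

```text
clock: 19.2
position: [0.6241, -0.0438, 0.0946]
ee_rot: [-0.012, 0.982, 0.067, 0.174]
force: [-0.5, -0.2, 0.6]
finger_gap: 0.0004
grasp_force: 0.7
```

```bash
python3 - <<'E'
from h import *
s=robot.sense(); print(s['position'],s['force'],s['finger_gap'],s['grasp_force'])
plan([S(0,-78,99,.35),S(5,-78,99,.35)])
E
```

```text
[ 0.62412273 -0.04379044  0.09463258] [-0.47569775 -0.22400109  0.55494958] 0.0004354460338886768 0.7094361260533333
[0.89, 0.06, -0.14, -0.0, -0.001, 0.001] n=0.1 -> [ 0.632 -0.043  0.099]
[0.47, -0.0, 0.17, 0.0, 0.0, 0.0] n=0.1 -> [ 0.637 -0.043  0.099]
```

```bash
python3 - <<'E'
from h import *
import cv2
w=robot.grab_frame('wrist')[:,:,::-1]
b=(240,150,340,240); im=robot.grab_frame('scene')[b[1]:b[3],b[0]:b[2],::-1]
cv2.imwrite('pics/s10.png',np.hstack([cv2.resize(im,(400,360),interpolation=cv2.INTER_CUBIC),cv2.resize(w[60:320,150:410],(360,360),interpolation=cv2.INTER_CUBIC)]))
E
```

```text
(no output)
```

View pics/s10.png

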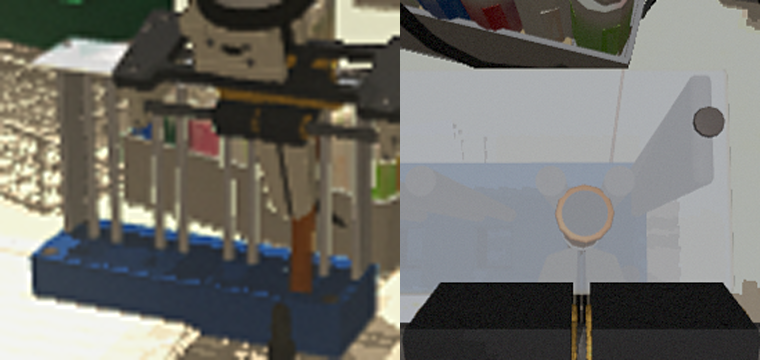

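The wrist half shows the tube upright and centred before the rods: mouth (585,213), rods (551,182) and (619,182). That was my 14th picture, so from here I check by numbers only. Now I push it back gently.

Request:
{"api": "jog_arm", "payload": {"rows": [[0.1,0,0,0,0,0],[0.2,0,0.05,0,0,0],[0.3,0,0.1,0,0,0]]}}

```text
clock: 19.68
position: [0.6255, -0.0434, 0.0942]
ee_rot: [-0.012, 0.983, 0.067, 0.172]
force: [-18.3, -4.6, 10.7]
finger_gap: 0.0004
grasp_force: 10.4
```

Request:
{"api": "jog_arm", "payload": {"rows": [[0.1,0,0.03,0,0,0],[0.2,0,0.06,0,0,0],[0.2,0,0.06,0,0,0]]}}

```text
clock: 20.05
position: [0.6259, -0.0433, 0.0941]
ee_rot: [-0.013, 0.983, 0.067, 0.171]
force: [-28.6, -7.5, 17.1]
finger_gap: -0.0
grasp_force: 15.1
```

Request:
{"api": "jog_arm", "payload": {"rows": [[0.1,0,0.03,0,0,0],[0.2,0,0.06,0,0,0],[0.2,0,0.06,0,0,0]]}}

```text
clock: 20.42
position: [0.6263, -0.0432, 0.0939]
ee_rot: [-0.013, 0.983, 0.068, 0.169]
force: [-41.9, -9.6, 25.9]
finger_gap: 0.0007
grasp_force: 22.0
```

Request:
{"api": "jog_arm", "payload": {"rows": [[-1,0,-0.4,0,0,0],[-5,0,-2.2,0,0,0],[-6,0,-6,0,0,0],[-6,0,-8,0,0,0],[-6,0,-8,0,0,0]]}}

```text
clock: 21.05
position: [0.5493, -0.0545, 0.1513]
ee_rot: [-0.011, 0.982, 0.067, 0.176]
force: [0.8, 0.5, 0.4]
finger_gap: 0.0006
grasp_force: 0.0
```

```bash
cat >> h.py <<'E'
import cv2
def stw(x,y,z): c,s=np.cos(PSI),np.sin(PSI); return np.array([ST[0]+(c*x-s*y)/1e3,ST[1]+(s*x+c*y)/1e3,z/1e3])
def amber(n,pts,r=14):
    "amber pixels near the projected stand-frame axis point"
    m=robot.camera_model(n); im=robot.grab_frame(n); hsv=cv2.cvtColor(im,cv2.COLOR_RGB2HSV)
    k=cv2.inRange(hsv,(3,90,40),(18,255,255))
    return m,im,k
E
python3 - <<'E'
from h import *
s=robot.sense(); print(s['position'],s['force'],s['joint_pos'][4])
m,im,k=amber('scene',0)
cv2.imwrite('k.png',k)
# along the tube: amber columns per scan row between projected foot & mouth for upright/leaning-back tube
for z in(45,60,80,130,150):
    a=proj(m,[stw(z*.07,-78,z)])[0]; r=int(round(a[1])); c0=int(a[0]); cols=np.where(k[r,c0-25:c0+26])[0]+c0-25
    print(z,a.round(1),(cols.min(),cols.max(),len(cols)) if len(cols) else None)
p,_=cur(); plan([pose(.4943,-.3364,.24,.135)])
E
```

```text
[ 0.54934059 -0.05452958  0.15127457] [0.84966596 0.49068682 0.40518195] 0.5566720396962883
45 [314.7 218. ] (np.int64(313), np.int64(338), 7)
60 [314.9 212.8] (np.int64(313), np.int64(317), 5)
80 [315.1 205.7] (np.int64(314), np.int64(318), 5)
130 [315.6 187.8] (np.int64(291), np.int64(340), 13)
150 [315.8 180.4] (np.int64(290), np.int64(320), 10)
[-5.58, 27.21, -11.61, 0.001, -0.353, 0.001] n=4.8 -> [ 0.494 -0.336  0.24 ]
```

Request:
{"api": "jog_arm", "payload": {"rows": [[-1,5,-5,0,-0.1,0],[-3,12,-9,0,-0.18,0],[-4.2,18,-11.6,0,-0.25,0],[-5,23,-11.6,0,-0.353,0],[-5.6,27.2,-11.6,0,-0.353,0]], "jaw": 0.45, "force": 10}}

```text
clock: 21.72
position: [0.4947, -0.3382, 0.2386]
ee_rot: [0.0, 0.998, 0.069, -0.001]
force: [1.3, -0.1, 0.6]
finger_gap: 0.0408
grasp_force: 0.0
```

Request:
{"api": "jog_arm", "payload": {"rows": [[0,0,0,0,0,0],[0,0,0,0,0,0]]}}

```text
clock: 21.98
position: [0.4939, -0.3357, 0.238]
ee_rot: [-0.001, 0.998, 0.068, -0.001]
force: [0.2, -1.1, 0.2]
finger_gap: 0.0418
grasp_force: 0.0
```

```bash
python3 - <<'E'
from h import *
s=robot.sense(); print(s['position'],s['force'],s['finger_gap'])
plan([pose(.4943,-.3364,.111,.135)])
E
```

```text
[ 0.49385281 -0.33569946  0.23804019] [ 0.22433098 -1.12330906  0.16095757] 0.04183058230922543
[0.06, 0.09, 12.7, -0.001, 0.002, 0.001] n=2.0 -> [ 0.494 -0.336  0.111]
```

Request:
{"api": "jog_arm", "payload": {"rows": [[0.05,0.1,5,0,0.002,0],[0.05,0.1,10,0,0.002,0],[0.05,0.1,12.7,0,0.002,0],[0.05,0.1,12.7,0,0.002,0]]}}

```text
clock: 22.48
position: [0.4938, -0.3352, 0.1107]
ee_rot: [-0.001, 0.998, 0.069, -0.001]
force: [-0.3, -0.9, 0.6]
finger_gap: 0.0421
grasp_force: 0.0
```

Request:
{"api": "jog_arm", "payload": {"rows": [[0,0,0,0,0,0],[0,0,0,0,0,0],[0,0,0,0,0,0],[0,0,0,0,0,0],[0,0,0,0,0,0]], "jaw": 0.0}}

```text
clock: 23.1
position: [0.4945, -0.3374, 0.113]
ee_rot: [0.0, 0.998, 0.068, 0.001]
force: [0.0, 0.8, 5.1]
finger_gap: 0.0155
grasp_force: 10.0
```

Request:
{"api": "jog_arm", "payload": {"rows": [[0,0,-5,0,0,0],[0,0,-10,0,0,0],[0,0,-14,0,0,0],[0,0,-14,0,0,0],[0,0,-14,0,0,0]]}}

```text
clock: 23.72
position: [0.4937, -0.3369, 0.2513]
ee_rot: [-0.0, 0.998, 0.068, -0.0]
force: [0.4, 0.0, -0.7]
finger_gap: 0.0154
grasp_force: 10.0
```

```bash
python3 - <<'E'
from h import *
s=robot.sense(); print(s['position'],s['force'],s['finger_gap'])
t=.21; A=S(-17-50*np.sin(t),-26,113+50*np.cos(t),t)
plan([S(-55,-100,250,t),A,S(-17,-26,113,t)])
E
```

```text
[ 0.49368892 -0.33690536  0.25125682] [ 0.38639015  0.04195553 -0.68440113] 0.015435308435453678
[12.19, -25.02, 0.14, -0.001, 0.21, 0.001] n=4.5 -> [ 0.58  -0.072  0.25 ]
[0.86, -7.4, 9.19, 0.0, 0.0, 0.0] n=1.9 -> [0.598 0.005 0.162]
[0.0, 0.0, 5.0, 0.0, 0.0, 0.0] n=0.8 -> [0.608 0.006 0.113]
```

Request:
{"api": "jog_arm", "payload": {"rows": [[3,-6,0.1,0,0.05,0],[6,-12,0.1,0,0.1,0],[9,-18,0.1,0,0.16,0],[12.2,-25,0.1,0,0.21,0],[12.2,-25,0.1,0,0.21,0]]}}

```text
clock: 24.35
position: [0.5804, -0.0701, 0.2497]
ee_rot: [-0.008, 0.992, 0.069, 0.104]
force: [0.3, -0.1, 0.5]
finger_gap: 0.016
grasp_force: 10.0
```

Request:
{"api": "jog_arm", "payload": {"rows": [[0.3,-4,3,0,0,0],[0.9,-7.4,7,0,0,0],[0.9,-7.4,8.5,0,0,0],[0.9,-7.4,8.5,0,0,0],[0.9,-7.4,8.5,0,0,0]]}}

```text
clock: 24.98
position: [0.5976, 0.003, 0.1708]
ee_rot: [-0.007, 0.992, 0.067, 0.105]
force: [-0.0, 0.1, 0.3]
finger_gap: 0.0158
grasp_force: 10.0
```

Request:
{"api": "jog_arm", "payload": {"rows": [[0,0,0,0,0,0],[0,0,0,0,0,0]]}}

```text
clock: 25.22
position: [0.5975, 0.0035, 0.1708]
ee_rot: [-0.007, 0.992, 0.067, 0.105]
force: [0.4, 0.1, -0.2]
finger_gap: 0.0159
grasp_force: 10.0
```

```bash
python3 - <<'E'
from h import *
s=robot.sense(); print(s['position'],s['force'],s['finger_gap'],s['joint_pos'][3:])
t=.21; A=S(-17-50*np.sin(t),-26,113+50*np.cos(t),t)
plan([A,S(-17,-26,113,t)])
E
```

```text
[0.59749034 0.00348993 0.17084652] [ 0.38809228  0.10413545 -0.19806053] 0.01590088009384163 [0.06554886 0.80788536 1.30056437]
[-0.14, -0.1, 0.88, 0.0, -0.002, 0.001] n=0.1 -> [0.598 0.005 0.162]
[0.0, 0.0, 5.0, 0.0, 0.0, 0.0] n=0.8 -> [0.608 0.006 0.113]
```

Request:
{"api": "jog_arm", "payload": {"rows": [[-0.15,-0.1,0.9,0,-0.002,0],[-0.15,-0.1,0.9,0,-0.002,0],[-0.15,-0.1,2,0,-0.002,0],[-0.15,-0.1,3.5,0,-0.002,0],[-0.15,-0.1,3.5,0,-0.002,0]]}}

```text
clock: 25.85
position: [0.6024, 0.0058, 0.1338]
ee_rot: [-0.007, 0.992, 0.068, 0.103]
force: [-0.6, 0.5, 0.1]
finger_gap: 0.0159
grasp_force: 10.0
```

Request:
{"api": "jog_arm", "payload": {"rows": [[0,0,1,0,0,0],[0,0,1.5,0,0,0],[0,0,1.5,0,0,0]]}}

```text
clock: 26.22
position: [0.6059, 0.0062, 0.1205]
ee_rot: [-0.007, 0.992, 0.068, 0.104]
force: [-0.3, 0.5, -0.0]
finger_gap: 0.0157
grasp_force: 10.0
```

```bash
python3 - <<'E'
from h import *
s=robot.sense(); print(s['position'],s['force'],s['finger_gap'])
plan([S(-17,-26,113,.21)])
E
```

```text
[0.60594252 0.00616832 0.12051778] [-0.28607536  0.51210272 -0.01481105] 0.01572108438104277
[0.06, 0.05, 0.78, -0.0, 0.002, 0.001] n=0.1 -> [0.608 0.006 0.113]
```

Request:
{"api": "jog_arm", "payload": {"rows": [[0.05,0.05,0.6,0,0.002,0],[0.05,0.05,0.7,0,0.002,0],[0.05,0.05,0.7,0,0.002,0]]}}

```text
clock: 26.6
position: [0.608, 0.0059, 0.1141]
ee_rot: [-0.007, 0.992, 0.068, 0.105]
force: [-0.4, 0.0, 0.1]
finger_gap: 0.0155
grasp_force: 10.0
```

Request:
{"api": "jog_arm", "payload": {"rows": [[0,0,0,0,0,0],[0,0,0,0,0,0],[0,0,0,0,0,0]], "jaw": 0.4}}

```text
clock: 26.98
position: [0.6081, 0.0059, 0.1143]
ee_rot: [-0.007, 0.992, 0.068, 0.105]
force: [0.4, 0.5, 0.2]
finger_gap: 0.0362
grasp_force: 0.0
```

Request:
{"api": "jog_arm", "payload": {"rows": [[0,0,-3.5,0,0,0],[0,0,-7,0,0,0],[0,0,-7,0,0,0],[0,0,-7,0,0,0]]}}

```text
clock: 27.48
position: [0.5933, 0.004, 0.182]
ee_rot: [-0.007, 0.992, 0.068, 0.105]
force: [0.6, -0.1, -0.7]
finger_gap: 0.0369
grasp_force: 0.0
```

```bash
python3 - <<'E'
from h import *
s=robot.sense(); print(s['position'],s['force'],s['finger_gap'])
plan([S(-95,-26,165,.3),S(-75,-26,100,.35),S(-10,-26,100,.35)])
E
```

```text
[0.59325809 0.00396232 0.1819899 ] [ 0.63355887 -0.10975479 -0.67022375] 0.03692652571987065
[-6.51, -0.0, 0.35, -0.0, 0.09, 0.001] n=1.0 -> [ 0.531 -0.005  0.165]
[-0.01, 0.0, 6.8, 0.0, 0.05, -0.0] n=1.1 -> [ 0.551 -0.002  0.1  ]
[6.11, 0.0, 2.23, 0.0, 0.0, 0.0] n=1.0 -> [0.615 0.007 0.1  ]
```

Request:
{"api": "jog_arm", "payload": {"rows": [[-3.5,0,0.2,0,0.05,0],[-6.5,0,0.35,0,0.09,0],[-6.5,0,0.35,0,0.09,0]], "jaw": 0.09}}

```text
clock: 27.85
position: [0.5288, -0.0046, 0.1638]
ee_rot: [-0.01, 0.987, 0.067, 0.148]
force: [1.2, 0.1, -0.1]
finger_gap: 0.0121
grasp_force: 0.0
```

Request:
{"api": "jog_arm", "payload": {"rows": [[0,0,3.5,0,0.025,0],[0,0,6.8,0,0.05,0],[0,0,6.8,0,0.05,0],[0,0,6.8,0,0.05,0]]}}

```text
clock: 28.35
position: [0.5519, -0.0018, 0.1014]
ee_rot: [-0.012, 0.982, 0.067, 0.174]
force: [0.2, 0.3, 1.0]
finger_gap: 0.0082
grasp_force: 0.0
```

```bash
cat >> h.py <<'E'
def tubes(yb):
    "fit a tube's pose in the stand frame (foot sphere centre x,y at z 18, leans) to amber pixels in the wrist view"
    m=robot.camera_model('wrist'); im=robot.grab_frame('wrist'); hsv=cv2.cvtColor(im,cv2.COLOR_RGB2HSV)
    k=cv2.inRange(hsv,(3,60,30),(20,255,255))
    n,l,st,ce=cv2.connectedComponentsWithStats(cv2.morphologyEx(k,cv2.MORPH_CLOSE,np.ones((9,9),np.uint8)))
    for i in range(1,n):
        if st[i,4]>60: print('blob',st[i],ce[i].round(1))
    for nm,X in(('upright',[(x,yb,z) for x,z in((0,38),(8,100),(11,160))]),('front20',[(-4,yb,38),(-26,yb,100),(-45,yb,152)])):
        print(nm,proj(m,[stw(*q) for q in X]).round(0).tolist())
E
python3 - <<'E'
from h import *
s=robot.sense(); print(s['position'],s['ee_rot'],s['force'],s['finger_gap'],s['joint_pos'][4])
plan([S(-75,-26,100,.35)])
tubes(-26)
E
```

```text
[ 0.55187279 -0.00184764  0.10135874] [-0.01173155  0.98237644  0.06715449  0.17403787] [0.2066193  0.27834327 1.00187096] 0.008248426812177766 0.42351946033160753
[-0.16, -0.02, 0.09, -0.0, -0.001, 0.001] n=0.0 -> [ 0.551 -0.002  0.1  ]
blob [ 360   54   67   74 1343] [386.  101.6]
blob [331 127  36  44 752] [345.5 149.7]
blob [ 261  153   37   66 1156] [279.3 184.2]
blob [334 197  10  67 130] [338.5 230.2]
blob [534 261  26  32 413] [546.  279.8]
blob [  0 266  28  27 476] [ 11.3 279.4]
blob [    0   275   438   115 12504] [215.6 361.1]
blob [ 513  325   47   62 2130] [539.6 354.5]
upright [[279.0, 160.0], [278.0, 123.0], [278.0, 64.0]]
front20 [[279.0, 164.0], [278.0, 175.0], [277.0, 194.0]]
```

Tube 2 leans to the front, and its amber blob (mean column 279) matches the predicted column 278. I push it.

Request:
{"api": "jog_arm", "payload": {"rows": [[1.5,0,0.5,0,0,0],[2.6,0,0.9,0,0,0],[3.4,0,1.2,0,0,0],[4.2,0,1.5,0,0,0],[5,0,1.8,0,0,0]]}}

```text
clock: 29.02
position: [0.6043, 0.0054, 0.101]
ee_rot: [-0.012, 0.982, 0.067, 0.174]
force: [-0.1, 0.7, 0.1]
finger_gap: 0.0085
grasp_force: 0.0
```

Request:
{"api": "jog_arm", "payload": {"rows": [[0.3,0,0.11,0,0,0],[0.6,0,0.22,0,0,0],[0.8,0,0.29,0,0,0],[0.8,0,0.29,0,0,0]]}}

```text
clock: 29.52
position: [0.6123, 0.0065, 0.101]
ee_rot: [-0.012, 0.982, 0.067, 0.174]
force: [0.4, -0.2, 0.2]
finger_gap: 0.008
grasp_force: 0.0
```

```bash
python3 - <<'E'
from h import *
s=robot.sense(); print(s['position'],s['ee_rot'],s['force'],s['finger_gap'],s['joint_pos'][4])
plan([S(-8,-26,100,.35)])
tubes(-26); tubes(-78)
E
```

```text
[0.61233729 0.00649316 0.10096349] [-0.01172964  0.9823828   0.06708039  0.17403065] [ 0.39004591 -0.18531739  0.15985469] 0.008038986535419478 0.4811906685009925
[0.42, -0.0, 0.25, -0.0, -0.001, 0.001] n=0.1 -> [0.617 0.007 0.1  ]
blob [ 31   0  27  35 311] [43.2 15.7]
blob [  84    0  190  104 6766] [176.8  51.3]
blob [304   0  13  12  83] [308.8   3.5]
blob [364   0  22  13  81] [371.3   8.3]
blob [68 12 11 18 73] [72.3 20.9]
blob [ 240   14  159   90 5361] [313.9  63.3]
blob [463  39  27  17 218] [478.4  45.4]
blob [  8  44  20  32 138] [17.3 60. ]
blob [395 191  39  39 353] [412.4 210.1]
blob [261 213  40  40 341] [282.  233.1]
blob [    0   258   439   132 13216] [215.2 357.8]
blob [  0 261  27  32 753] [ 11.5 277.1]
blob [535 261  25  32 666] [548.7 277.4]
blob [ 513  325   47   56 2171] [539.3 353.9]
upright [[279.0, 232.0], [278.0, 218.0], [277.0, 203.0]]
front20 [[279.0, 237.0], [278.0, 274.0], [277.0, 336.0]]
blob [  8   0  41  76 455] [28.2 39.8]
blob [  87    0  188  103 7032] [175.9  50.2]
blob [ 239    0  160  104 5629] [314.   62.1]
blob [361   0  19  12  64] [370.9   5.5]
blob [60 37 14 13 91] [64.4 42.5]
blob [463  39  27  12 213] [477.9  45. ]
blob [395 191  39  39 355] [412.6 209.6]
blob [261 213  40  40 343] [281.6 233.5]
blob [    0   258   438   129 12988] [214.5 358.9]
blob [  0 261  37  32 808] [ 12.8 278.1]
blob [280 261  14  16  78] [289.7 269.8]
blob [536 261  24  32 674] [548.8 277.6]
blob [ 513  325   47   56 2195] [539.1 354.1]
upright [[342.0, 232.0], [363.0, 218.0], [403.0, 203.0]]
front20 [[342.0, 237.0], [364.0, 274.0], [399.0, 336.0]]
```

```bash
cat >> h.py <<'E'
def st(X): c,s=np.cos(PSI),np.sin(PSI); d=X[:2]-ST; return np.round([1e3*(c*d[0]+s*d[1]),1e3*(-s*d[0]+c*d[1]),X[2]*1e3],1)
def rings():
    m=robot.camera_model('wrist'); hsv=cv2.cvtColor(robot.grab_frame('wrist'),cv2.COLOR_RGB2HSV)
    k=cv2.inRange(hsv,(3,60,30),(20,255,255))
    n,l,s,ce=cv2.connectedComponentsWithStats(cv2.morphologyEx(k,cv2.MORPH_CLOSE,np.ones((9,9),np.uint8)))
    for i in range(1,n):
        x,y,w,h,a=s[i]
        if .7<w/h<1.4 and 25<w<60 and 200<a<1500: print('ring',x,y,w,h,st(ray(m,(x+w/2-.5,y+h/2-.5),.158)))
    print('rod pixel check: bore tops',proj(m,[stw(19,y,170) for y in(-87,-69,-35,-17)]).round(0).tolist())
E
python3 - <<'E'
from h import *
rings()
E
```

```text
ring 30 0 27 31 [ 95.5  78.9 158. ]
ring 395 190 39 40 [  8.6 -83.6 158. ]
ring 261 213 40 40 [ -1.2 -27.3 158. ]
ring 0 261 28 33 [-19.7  83.  158. ]
ring 534 261 26 32 [ -19.2 -137.4  158. ]
rod pixel check: bore tops [[436.0, 180.0], [389.0, 180.0], [301.0, 180.0], [254.0, 180.0]]
```

Request:
{"api": "jog_arm", "payload": {"rows": [[0.2,0,0.08,0,0,0],[0.2,0,0.08,0,0,0]]}}

```text
clock: 29.92
position: [0.6146, 0.0068, 0.101]
ee_rot: [-0.012, 0.982, 0.067, 0.174]
force: [0.9, 0.5, 0.8]
finger_gap: 0.0081
grasp_force: 0.0
```

Request:
{"api": "jog_arm", "payload": {"rows": [[0.1,0,0.04,0,0,0],[0.2,0,0.08,0,0,0]]}}

```text
clock: 30.18
position: [0.6167, 0.0071, 0.1008]
ee_rot: [-0.012, 0.982, 0.067, 0.174]
force: [-0.7, 0.1, -0.3]
finger_gap: 0.0086
grasp_force: 0.0
```

```bash
python3 - <<'E'
from h import *
s=robot.sense(); print(s['position'],s['force'])
rings()
E
```

```text
[0.61665058 0.00709912 0.1008497 ] [-0.72452192  0.08981874 -0.28032234]
ring 293 0 26 28 [100.9 -38.3 158. ]
ring 340 14 59 67 [ 85.2 -66.3 158. ]
ring 396 201 39 40 [  8.4 -83.8 158. ]
ring 261 206 40 40 [  6.2 -27.3 158. ]
ring 0 261 29 32 [-15.   82.7 158. ]
ring 534 261 26 32 [ -14.7 -137.3  158. ]
rod pixel check: bore tops [[437.0, 191.0], [390.0, 191.0], [301.0, 191.0], [254.0, 191.0]]
```

Request:
{"api": "jog_arm", "payload": {"rows": [[0.1,0,0.04,0,0,0],[0.15,0,0.06,0,0,0],[0.15,0,0.06,0,0,0]]}}

```text
clock: 30.6
position: [0.6182, 0.0073, 0.1008]
ee_rot: [-0.012, 0.982, 0.067, 0.174]
force: [-0.0, -0.5, 0.6]
finger_gap: 0.0082
grasp_force: 0.0
```

Request:
{"api": "jog_arm", "payload": {"rows": [[0.1,0,0.04,0,0,0],[0.15,0,0.06,0,0,0],[0.15,0,0.06,0,0,0]]}}

```text
clock: 30.98
position: [0.6197, 0.0075, 0.1007]
ee_rot: [-0.012, 0.982, 0.067, 0.174]
force: [-1.4, -0.3, 0.3]
finger_gap: 0.0083
grasp_force: 0.5
```

```bash
python3 - <<'E'
from h import *
s=robot.sense(); print(s['position'],s['force'],st(s['position']))
rings()
E
```

```text
[0.6197169  0.00750629 0.1006838 ] [-1.38255271 -0.30204898  0.30969104] [ -5.3 -26.  100.7]
ring 262 202 40 40 [ 11.  -27.7 158. ]
ring 397 208 38 40 [  8.6 -83.8 158. ]
ring 0 261 28 32 [-11.8  82.8 158. ]
ring 534 261 26 33 [ -11.7 -137.1  158. ]
rod pixel check: bore tops [[437.0, 199.0], [390.0, 199.0], [301.0, 199.0], [254.0, 199.0]]
```

Request:
{"api": "jog_arm", "payload": {"rows": [[-1,0,-0.36,0,0,0],[-3,0,-1.1,0,0,0],[-3,0,-1.1,0,0,0]]}}

```text
clock: 31.4
position: [0.5869, 0.0031, 0.1007]
ee_rot: [-0.012, 0.982, 0.067, 0.174]
force: [-0.0, 1.0, -0.0]
finger_gap: 0.0084
grasp_force: 0.0
```

Request:
{"api": "jog_arm", "payload": {"rows": [[0,2.6,0,0,0,0],[0,5.2,0,0,0,0],[0,5.2,0,0,0,0],[0,5.2,0,0,0,0]]}}

```text
clock: 31.9
position: [0.5953, -0.0479, 0.1008]
ee_rot: [-0.012, 0.982, 0.067, 0.174]
force: [0.5, 1.0, 0.6]
finger_gap: 0.0083
grasp_force: 0.0
```

```bash
python3 - <<'E'
from h import *
s=robot.sense(); print(s['position'],s['force'],st(s['position']),s['joint_pos'][4])
rings()
# rod tops & tube ring in the picture: dark discs
m=robot.camera_model('wrist'); im=robot.grab_frame('wrist'); cv2.imwrite('w.png',im[:,:,::-1])
g=cv2.cvtColor(im,cv2.COLOR_RGB2GRAY)
r=int(proj(m,[stw(19,-78,175)])[0,1])
for rr in range(r-10,r+11,10): print(rr,g[rr,225:340:3].tolist())
E
```

```text
[ 0.59525347 -0.04788989  0.10076137] [0.53598643 1.00742881 0.55822492] [-37.  -77.6 100.8] 0.4833217077892697
ring 141 129 38 37 [ 11.1 -27.  158. ]
ring 271 134 39 38 [  8.8 -82.9 158. ]
ring 0 261 28 31 [-43.4  31.3 158. ]
rod pixel check: bore tops [[302.0, 118.0], [255.0, 118.0], [168.0, 118.0], [122.0, 118.0]]
103 [183, 183, 182, 184, 183, 184, 183, 184, 184, 183, 184, 185, 183, 184, 184, 184, 186, 182, 183, 184, 184, 184, 184, 184, 184, 184, 185, 183, 181, 184, 184, 184, 182, 184, 185, 183, 177, 154, 153]
113 [185, 184, 183, 187, 184, 185, 184, 185, 184, 173, 158, 161, 160, 161, 161, 184, 184, 183, 184, 183, 184, 184, 185, 185, 184, 161, 160, 160, 161, 160, 175, 185, 185, 183, 185, 159, 154, 153, 155]
123 [183, 184, 184, 184, 182, 183, 185, 183, 182, 162, 162, 159, 160, 162, 161, 154, 184, 182, 183, 185, 184, 184, 185, 183, 154, 159, 160, 163, 162, 162, 160, 185, 184, 185, 156, 155, 154, 154, 154]
```

Tube 2 is nested (mouth x=11.1). Tube 1 sits 2.4 mm off, against one rod only, so I nudge it to the centre with a wider V between the fingertips.

```bash
python3 - <<'E'
from h import *
plan([S(-37,-77,114,.35),S(-14,-77,114,.35),S(-6,-77,114,.35)])
E
```

```text
[0.46, -0.02, -1.24, -0.0, -0.001, 0.002] n=0.2 -> [ 0.595 -0.047  0.114]
[2.16, 0.0, 0.79, 0.0, 0.0, 0.0] n=0.4 -> [ 0.618 -0.044  0.114]
[0.75, 0.0, 0.27, 0.0, 0.0, 0.0] n=0.1 -> [ 0.626 -0.043  0.114]
```

Request:
{"api": "jog_arm", "payload": {"rows": [[0.45,-0.03,-1.2,0,0,0],[0.45,-0.03,-1.2,0,0,0]], "jaw": 0.14}}

```text
clock: 32.25
position: [0.596, -0.0478, 0.1151]
ee_rot: [-0.011, 0.982, 0.067, 0.175]
force: [-0.7, -0.0, -0.5]
finger_gap: 0.0127
grasp_force: 0.0
```

Request:
{"api": "jog_arm", "payload": {"rows": [[1,0,0.36,0,0,0],[2.2,0,0.8,0,0,0],[2.2,0,0.8,0,0,0]]}}

```text
clock: 32.62
position: [0.6194, -0.0447, 0.1135]
ee_rot: [-0.012, 0.982, 0.067, 0.174]
force: [-0.4, -0.2, -0.4]
finger_gap: 0.0128
grasp_force: 0.0
```

Request:
{"api": "jog_arm", "payload": {"rows": [[0.15,0,0.05,0,0,0],[0.3,0,0.1,0,0,0]]}}

```text
clock: 32.88
position: [0.6215, -0.0444, 0.1136]
ee_rot: [-0.012, 0.982, 0.067, 0.174]
force: [-0.2, 0.6, 0.4]
finger_gap: 0.0132
grasp_force: 0.0
```

Request:
{"api": "jog_arm", "payload": {"rows": [[0.15,0,0.05,0,0,0],[0.3,0,0.1,0,0,0]]}}

```text
clock: 33.12
position: [0.6247, -0.044, 0.1138]
ee_rot: [-0.012, 0.982, 0.067, 0.174]
force: [-0.0, 0.5, -0.3]
finger_gap: 0.0128
grasp_force: 0.0
```

```bash
python3 - <<'E'
from h import *
s=robot.sense(); print(s['position'],s['force'],st(s['position']),s['finger_gap'])
rings()
E
```

```text
[ 0.62474283 -0.04398494  0.11382572] [-0.0056686   0.48668934 -0.28908147] [ -7.3 -77.7 113.8] 0.012769695889503224
ring 152 202 36 35 [ 10.7 -27.5 158. ]
ring 272 207 36 36 [  8.3 -83.2 158. ]
ring 0 261 28 32 [-15.6  42.8 158. ]
rod pixel check: bore tops [[299.0, 198.0], [257.0, 198.0], [177.0, 198.0], [135.0, 198.0]]
```

Request:
{"api": "jog_arm", "payload": {"rows": [[0.1,-0.1,0.04,0,0,0],[0.2,-0.1,0.07,0,0,0],[0.2,-0.1,0.07,0,0,0]]}}

```text
clock: 33.55
position: [0.6267, -0.0427, 0.1139]
ee_rot: [-0.012, 0.982, 0.067, 0.174]
force: [0.8, 0.2, 0.2]
finger_gap: 0.0133
grasp_force: 0.0
```

Request:
{"api": "jog_arm", "payload": {"rows": [[0.1,0,0.04,0,0,0],[0.15,0,0.05,0,0,0],[0.15,0,0.05,0,0,0]]}}

```text
clock: 33.92
position: [0.6282, -0.0425, 0.1139]
ee_rot: [-0.012, 0.982, 0.067, 0.174]
force: [-0.4, 0.2, -0.6]
finger_gap: 0.0133
grasp_force: 0.1
```

```bash
python3 - <<'E'
from h import *
s=robot.sense(); print(s['position'],s['force'],st(s['position']),s['finger_gap'])
rings()
E
```

```text
[ 0.62824661 -0.04248551  0.11388667] [-0.41753788  0.15911659 -0.61693487] [ -3.6 -76.7 113.9] 0.013330526676313006
ring 109 18 44 33 [105.2  -4.3 158. ]
ring 267 209 36 36 [ 11.  -79.8 158. ]
ring 154 210 36 35 [ 10.7 -27.5 158. ]
ring 0 261 28 32 [-12.   43.8 158. ]
rod pixel check: bore tops [[302.0, 207.0], [259.0, 207.0], [179.0, 207.0], [137.0, 207.0]]
```

Tube 1 is nested now (mouth at x=11.0, centred). I retreat and fetch tube 3.

Request:
{"api": "jog_arm", "payload": {"rows": [[-1,0,-0.36,0,0,0],[-5,0,-2,0,0,0],[-6,0,-5,0,0,0],[-6,0,-6,0,0,0],[-6,0,-6,0,0,0]]}}

```text
clock: 34.6
position: [0.5527, -0.0531, 0.1503]
ee_rot: [-0.011, 0.982, 0.067, 0.175]
force: [-0.5, -0.1, -0.1]
finger_gap: 0.013
grasp_force: 0.0
```

```bash
python3 - <<'E'
from h import *
s=robot.sense(); print(s['position'],s['force'],st(s['position']))
rings()
plan([pose(.4218,-.2824,.24,.135)])
E
```

```text
[ 0.55265204 -0.05310753  0.15034861] [-0.45597692 -0.06158634 -0.09639439] [-79.9 -77.  150.3]
ring 199 126 42 49 [-18.5 -41.6 158. ]
ring 0 261 28 32 [-93.4  75.9 158. ]
rod pixel check: bore tops [[296.0, 80.0], [264.0, 80.0], [205.0, 80.0], [173.0, 80.0]]
[-11.98, 20.96, -14.0, 0.0, -0.351, 0.001] n=4.5 -> [ 0.422 -0.282  0.24 ]
```

Request:
{"api": "jog_arm", "payload": {"rows": [[-3,4,-5,0,-0.1,0],[-6,9,-9,0,-0.2,0],[-9,14,-12,0,-0.28,0],[-12,19,-14,0,-0.351,0],[-12,21,-14,0,-0.351,0]], "jaw": 0.45, "force": 10}}

```text
clock: 35.28
position: [0.421, -0.285, 0.2399]
ee_rot: [0.0, 0.998, 0.068, -0.001]
force: [1.6, 0.7, -0.6]
finger_gap: 0.0416
grasp_force: 0.0
```

Request:
{"api": "jog_arm", "payload": {"rows": [[0,0,0,0,0,0],[0,0,0,0,0,0],[0,0,0,0,0,0]]}}

```text
clock: 35.65
position: [0.4216, -0.2818, 0.2396]
ee_rot: [-0.0, 0.998, 0.069, -0.0]
force: [0.3, -0.3, -0.4]
finger_gap: 0.0419
grasp_force: 0.0
```

```bash
python3 - <<'E'
from h import *
s=robot.sense(); print(s['position'],s['force'],s['finger_gap'])
plan([pose(.4218,-.2824,.111,.135)])
E
```

```text
[ 0.4215765  -0.28183948  0.23956241] [ 0.2637653  -0.27677227 -0.44279502] 0.04187383598485057
[0.02, 0.06, 12.86, -0.0, 0.001, 0.003] n=2.1 -> [ 0.422 -0.282  0.111]
```

Request:
{"api": "jog_arm", "payload": {"rows": [[0,0.05,5,0,0,0.003],[0,0.05,10,0,0,0.003],[0,0.05,12.9,0,0,0.003],[0,0.05,12.9,0,0,0.003]]}}

```text
clock: 36.15
position: [0.4207, -0.282, 0.1095]
ee_rot: [-0.001, 0.998, 0.067, -0.002]
force: [0.4, -0.3, 1.0]
finger_gap: 0.0416
grasp_force: 0.0
```

Request:
{"api": "jog_arm", "payload": {"rows": [[0,0,0,0,0,0],[0,0,0,0,0,0],[0,0,0,0,0,0],[0,0,0,0,0,0],[0,0,0,0,0,0]], "jaw": 0.0}}

```text
clock: 36.78
position: [0.4216, -0.2837, 0.1115]
ee_rot: [0.001, 0.998, 0.067, 0.0]
force: [-0.1, -0.1, 5.7]
finger_gap: 0.0157
grasp_force: 10.0
```

Request:
{"api": "jog_arm", "payload": {"rows": [[0,0,-5,0,0,0],[0,0,-10,0,0,0],[0,0,-14,0,0,0],[0,0,-14,0,0,0],[0,0,-14,0,0,0]]}}

```text
clock: 37.4
position: [0.4209, -0.283, 0.25]
ee_rot: [-0.0, 0.998, 0.067, -0.001]
force: [-0.1, 0.3, -0.5]
finger_gap: 0.0159
grasp_force: 10.0
```

```bash
python3 - <<'E'
from h import *
s=robot.sense(); print(s['position'],s['force'],s['finger_gap'])
t=.21; A=S(-17-55*np.sin(t),26,113+55*np.cos(t),t)
plan([S(-70,-60,250,t),A])
E
```

```text
[ 0.4208575  -0.28296162  0.24996842] [-0.08060706  0.32122832 -0.54500717] 0.015933314252153257
[17.11, -22.74, -0.01, -0.001, 0.211, -0.002] n=4.6 -> [ 0.56  -0.035  0.25 ]
[2.33, -8.6, 9.0, 0.0, 0.0, 0.0] n=2.0 -> [0.59  0.056 0.167]
```

Request:
{"api": "jog_arm", "payload": {"rows": [[4,-5,0,0,0.05,0],[8,-10.5,0,0,0.1,0],[12,-16,0,0,0.16,0],[17.1,-22.7,0,0,0.211,-0.002],[17.1,-22.7,0,0,0.211,-0.002]]}}

```text
clock: 38.02
position: [0.5604, -0.0331, 0.249]
ee_rot: [-0.007, 0.992, 0.068, 0.104]
force: [0.4, -0.3, -0.9]
finger_gap: 0.0157
grasp_force: 10.0
```

Request:
{"api": "jog_arm", "payload": {"rows": [[0.8,-4,3,0,0,0],[2.3,-8.6,7,0,0,0],[2.3,-8.6,9,0,0,0],[2.3,-8.6,9,0,0,0],[2.3,-8.6,9,0,0,0]]}}

```text
clock: 38.65
position: [0.5899, 0.0547, 0.1677]
ee_rot: [-0.007, 0.992, 0.067, 0.105]
force: [-0.4, 0.1, 0.1]
finger_gap: 0.0156
grasp_force: 10.0
```

Request:
{"api": "jog_arm", "payload": {"rows": [[0,0,0,0,0,0],[0,0,0,0,0,0]]}}

```text
clock: 38.9
position: [0.5901, 0.0548, 0.1683]
ee_rot: [-0.007, 0.992, 0.067, 0.105]
force: [0.5, 0.2, -0.5]
finger_gap: 0.0158
grasp_force: 10.0
```

```bash
python3 - <<'E'
from h import *
s=robot.sense(); print(s['position'],s['force'],s['finger_gap'],s['joint_pos'][3:])
t=.21; A=S(-17-50*np.sin(t),26,113+50*np.cos(t),t)
plan([A,S(-17,26,113,t)])
E
```

```text
[0.59012743 0.05475814 0.16829172] [ 0.49180886  0.23501125 -0.46474843] 0.01579746406500128 [0.03837665 0.7932592  1.41319709]
[-0.05, -0.12, 0.64, 0.001, -0.002, -0.0] n=0.1 -> [0.591 0.056 0.162]
[0.0, 0.0, 5.0, 0.0, 0.0, 0.0] n=0.8 -> [0.601 0.057 0.113]
```

Request:
{"api": "jog_arm", "payload": {"rows": [[-0.05,-0.12,0.6,0,0,0],[-0.05,-0.12,0.6,0,0,0],[-0.05,-0.12,2,0,0,0],[-0.05,-0.12,3.5,0,0,0],[-0.05,-0.12,3.5,0,0,0]]}}

```text
clock: 39.52
position: [0.5959, 0.0573, 0.1314]
ee_rot: [-0.007, 0.992, 0.067, 0.104]
force: [0.5, -0.5, -0.3]
finger_gap: 0.016
grasp_force: 10.0
```

Request:
{"api": "jog_arm", "payload": {"rows": [[0,0,1,0,0,0],[0,0,1.3,0,0,0],[0,0,1.3,0,0,0]]}}

```text
clock: 39.9
position: [0.5993, 0.0576, 0.1204]
ee_rot: [-0.007, 0.992, 0.067, 0.105]
force: [-1.0, -0.2, 0.2]
finger_gap: 0.0159
grasp_force: 10.0
```

```bash
python3 - <<'E'
from h import *
s=robot.sense(); print(s['position'],s['force'],s['finger_gap'])
plan([S(-17,26,113,.21)])
E
```

```text
[0.59926534 0.05762088 0.1204061 ] [-0.95806209 -0.24532933  0.24215606] 0.015879582121984783
[0.03, 0.04, 0.76, 0.0, -0.001, 0.0] n=0.1 -> [0.601 0.057 0.113]
```

Request:
{"api": "jog_arm", "payload": {"rows": [[0,0,0.6,0,0,0],[0,0,0.7,0,0,0],[0,0,0.7,0,0,0]]}}

```text
clock: 40.28
position: [0.6006, 0.0578, 0.1136]
ee_rot: [-0.007, 0.992, 0.067, 0.105]
force: [-0.3, -0.1, -0.0]
finger_gap: 0.016
grasp_force: 10.0
```

Request:
{"api": "jog_arm", "payload": {"rows": [[0,0,0,0,0,0],[0,0,0,0,0,0],[0,0,0,0,0,0]], "jaw": 0.4}}

```text
clock: 40.65
position: [0.6008, 0.0578, 0.1139]
ee_rot: [-0.007, 0.992, 0.067, 0.105]
force: [0.3, 0.1, -0.8]
finger_gap: 0.0369
grasp_force: 0.0
```

Request:
{"api": "jog_arm", "payload": {"rows": [[0,0,-3.5,0,0,0],[0,0,-7,0,0,0],[0,0,-7,0,0,0],[0,0,-7,0,0,0]]}}

```text
clock: 41.15
position: [0.586, 0.0559, 0.1815]
ee_rot: [-0.007, 0.992, 0.067, 0.105]
force: [0.2, -1.2, -0.0]
finger_gap: 0.0369
grasp_force: 0.0
```

Request:
{"api": "jog_arm", "payload": {"rows": [[-3.5,0,0.2,0,0.05,0],[-6.5,0,0.35,0,0.09,0],[-6.5,0,0.35,0,0.09,0]], "jaw": 0.09}}

```text
clock: 41.52
position: [0.5214, 0.0473, 0.1633]
ee_rot: [-0.01, 0.987, 0.067, 0.148]
force: [1.0, 0.2, 0.7]
finger_gap: 0.0118
grasp_force: 0.0
```

Request:
{"api": "jog_arm", "payload": {"rows": [[0,0,3.5,0,0.025,0],[0,0,6.8,0,0.05,0],[0,0,6.8,0,0.05,0],[0,0,6.8,0,0.05,0]]}}

```text
clock: 42.02
position: [0.5445, 0.0501, 0.1009]
ee_rot: [-0.012, 0.982, 0.067, 0.174]
force: [-0.0, 0.2, 0.2]
finger_gap: 0.0083
grasp_force: 0.0
```

```bash
python3 - <<'E'
from h import *
s=robot.sense(); print(s['position'],s['ee_rot'],s['force'],s['finger_gap'],s['joint_pos'][4])
plan([S(-75,26,100,.35)])
tubes(26)
E
```

```text
[0.54453963 0.05010712 0.1008989 ] [-0.01153631  0.98241061  0.06663801  0.17405655] [-0.04063931  0.19213502  0.18358855] 0.00826534883944386 0.4023399147732815
[-0.12, 0.03, 0.05, 0.0, -0.001, 0.001] n=0.0 -> [0.544 0.05  0.1  ]
blob [384  48  37  33 236] [401.5  65. ]
blob [505  48  36  34 228] [521.4  65.7]
blob [358  93  50  32 913] [377.3 106.2]
blob [ 447   93   62   32 1193] [471.9 105.6]
blob [393 122  50  48 980] [413.6 146.6]
blob [332 124  36  47 743] [345.9 149.6]
blob [ 261  152   38   66 1154] [279.7 183.3]
blob [389 196   9  68 126] [393.3 229.1]
blob [  0 263  28  30 395] [ 14.1 279.8]
blob [    0   271   444   118 11898] [215.3 363.6]
blob [289 279  17  62 443] [301.  309.2]
blob [421 289  26   5  73] [432.8 291. ]
blob [439 325  31   9 134] [453.1 328.6]
blob [479 326  15  14  85] [486.1 332.4]
blob [ 513  326   47   61 1893] [537.8 353.5]
blob [450 367  22  19  82] [463.5 375. ]
upright [[279.0, 159.0], [279.0, 122.0], [278.0, 63.0]]
front20 [[279.0, 164.0], [279.0, 175.0], [278.0, 193.0]]
```

Tube 3 leans front and is centred (column 279.7). I push as before.

Request:
{"api": "jog_arm", "payload": {"rows": [[1.5,0,0.5,0,0,0],[2.6,0,0.9,0,0,0],[3.4,0,1.2,0,0,0],[4.2,0,1.5,0,0,0],[5,0,1.8,0,0,0]]}}

```text
clock: 42.7
position: [0.597, 0.0573, 0.1005]
ee_rot: [-0.012, 0.982, 0.067, 0.174]
force: [-0.4, 0.6, -0.9]
finger_gap: 0.0084
grasp_force: 0.0
```

Request:
{"api": "jog_arm", "payload": {"rows": [[0.4,0,0.14,0,0,0],[0.7,0,0.26,0,0,0],[1,0,0.36,0,0,0],[1.2,0,0.43,0,0,0],[1.2,0,0.43,0,0,0]]}}

```text
clock: 43.32
position: [0.6093, 0.059, 0.1006]
ee_rot: [-0.012, 0.982, 0.067, 0.174]
force: [-0.2, -0.2, 0.1]
finger_gap: 0.0086
grasp_force: 0.0
```

Request:
{"api": "jog_arm", "payload": {"rows": [[0.1,0,0.04,0,0,0],[0.2,0,0.07,0,0,0],[0.2,0,0.07,0,0,0]]}}

```text
clock: 43.7
position: [0.6113, 0.0592, 0.1006]
ee_rot: [-0.012, 0.982, 0.067, 0.174]
force: [0.5, -0.9, 0.2]
finger_gap: 0.0084
grasp_force: 0.0
```

```bash
python3 - <<'E'
from h import *
s=robot.sense(); print(s['position'],s['force'],st(s['position']))
rings()
E
```

```text
[0.61134246 0.05923945 0.10060128] [ 0.49293095 -0.8896509   0.19895871] [ -6.7  26.4 100.6]
ring 389 200 39 39 [ 10.7 -28.3 158. ]
ring 262 202 40 40 [  9.7  24.7 158. ]
ring 516 202 38 37 [ 10.3 -81.4 158. ]
ring 0 261 29 33 [-13.3 134.9 158. ]
ring 534 261 26 33 [-13.2 -84.6 158. ]
rod pixel check: bore tops [[575.0, 196.0], [527.0, 196.0], [438.0, 196.0], [391.0, 196.0]]
```

Request:
{"api": "jog_arm", "payload": {"rows": [[0.1,0,0.04,0,0,0],[0.15,0,0.05,0,0,0],[0.15,0,0.05,0,0,0]]}}

```text
clock: 44.12
position: [0.6127, 0.0594, 0.1005]
ee_rot: [-0.012, 0.982, 0.067, 0.174]
force: [-1.1, -1.5, 0.6]
finger_gap: 0.0083
grasp_force: 0.8
```

Request:
{"api": "jog_arm", "payload": {"rows": [[-1,0,-0.36,0,0,0],[-3,0,-1.1,0,0,0],[-3,0,-1.1,0,0,0]]}}

```text
clock: 44.5
position: [0.58, 0.0551, 0.1006]
ee_rot: [-0.012, 0.982, 0.067, 0.174]
force: [0.7, -0.1, 0.0]
finger_gap: 0.0085
grasp_force: 0.0
```

```bash
python3 - <<'E'
from h import *
rings()
plan([S(-85,26,160,.3),pose(.4310,-.3457,.24,.135)])
E
```

```text
ring 264 127 39 37 [ 10.8  24.1 158. ]
ring 387 127 38 36 [ 11.1 -28.4 158. ]
ring 511 127 37 36 [ 11.1 -81.3 158. ]
ring 0 261 28 32 [-44.6 135.2 158. ]
ring 534 261 26 32 [-44.6 -84.6 158. ]
rod pixel check: bore tops [[568.0, 115.0], [522.0, 115.0], [435.0, 115.0], [389.0, 115.0]]
[-2.45, 0.04, -7.19, 0.0, -0.051, 0.0] n=1.2 -> [0.534 0.048 0.16 ]
[-12.43, 37.66, -12.22, 0.0, -0.3, -0.0] n=6.6 -> [ 0.431 -0.346  0.24 ]
```

Tubes 1 to 3 are all nested, with mouths at x≈11 and 52.5 mm apart. Now tube 4.

Request:
{"api": "jog_arm", "payload": {"rows": [[-2.45,0,-5,0,-0.03,0],[-2.45,0,-7.2,0,-0.05,0],[-2.45,0,-7.2,0,-0.05,0]], "jaw": 0.45, "force": 10}}

```text
clock: 44.92
position: [0.5353, 0.0487, 0.1615]
ee_rot: [-0.01, 0.986, 0.067, 0.151]
force: [0.4, 0.2, -0.3]
finger_gap: 0.0336
grasp_force: 0.0
```

Request:
{"api": "jog_arm", "payload": {"rows": [[-1.5,4,-4,0,-0.05,0],[-4,10,-7,0,-0.1,0],[-6,15,-9,0,-0.15,0],[-8,20,-11,0,-0.2,0],[-9,25,-12,0,-0.2,0]]}}

```text
clock: 45.55
position: [0.4473, -0.2176, 0.2478]
ee_rot: [-0.003, 0.996, 0.067, 0.05]
force: [0.8, 0.3, -0.4]
finger_gap: 0.0413
grasp_force: 0.0
```

```bash
python3 - <<'E'
from h import *
print(robot.sense()['position'])
plan([pose(.4310,-.3457,.24,.135)])
E
```

```text
[ 0.44732941 -0.2175779   0.24777044]
[-3.41, 12.48, 0.45, 0.001, -0.101, 0.0] n=2.1 -> [ 0.431 -0.346  0.24 ]
```

Request:
{"api": "jog_arm", "payload": {"rows": [[-3.4,12.5,0.45,0,-0.101,0],[-3.4,12.5,0.45,0,-0.101,0],[-3.4,12.5,0.45,0,-0.101,0],[-3.4,12.5,0.45,0,-0.101,0],[-3.4,12.5,0.45,0,-0.101,0]]}}

```text
clock: 46.18
position: [0.4314, -0.3426, 0.2399]
ee_rot: [0.0, 0.998, 0.068, -0.0]
force: [0.2, 0.0, -0.3]
finger_gap: 0.0418
grasp_force: 0.0
```

```bash
python3 - <<'E'
from h import *
print(robot.sense()['position'])
plan([pose(.4310,-.3457,.111,.135)])
E
```

```text
[ 0.43141675 -0.34261415  0.23985521]
[-0.08, 0.3, 12.89, 0.0, 0.0, 0.001] n=2.1 -> [ 0.431 -0.346  0.111]
```

Request:
{"api": "jog_arm", "payload": {"rows": [[-0.05,0.28,4,0,0,0],[-0.05,0.28,9,0,0,0],[-0.05,0.28,12.9,0,0,0],[-0.05,0.28,12.9,0,0,0]]}}

```text
clock: 46.68
position: [0.4302, -0.3447, 0.1094]
ee_rot: [-0.001, 0.998, 0.068, -0.002]
force: [-0.7, -1.4, 0.5]
finger_gap: 0.0422
grasp_force: 0.0
```

Request:
{"api": "jog_arm", "payload": {"rows": [[0,0,0,0,0,0],[0,0,0,0,0,0],[0,0,0,0,0,0],[0,0,0,0,0,0],[0,0,0,0,0,0]], "jaw": 0.0}}

```text
clock: 47.3
position: [0.4313, -0.3471, 0.1119]
ee_rot: [0.001, 0.998, 0.068, 0.0]
force: [0.1, -0.4, 6.6]
finger_gap: 0.0158
grasp_force: 10.0
```

Request:
{"api": "jog_arm", "payload": {"rows": [[0,0,-5,0,0,0],[0,0,-10,0,0,0],[0,0,-14,0,0,0],[0,0,-14,0,0,0],[0,0,-14,0,0,0]]}}

```text
clock: 47.92
position: [0.4305, -0.3462, 0.2501]
ee_rot: [-0.0, 0.998, 0.068, -0.001]
force: [0.3, 0.6, -0.7]
finger_gap: 0.0158
grasp_force: 10.0
```

```bash
python3 - <<'E'
from h import *
s=robot.sense(); print(s['position'],s['force'],s['finger_gap'])
t=.21; A=S(-17-55*np.sin(t),78,113+55*np.cos(t),t)
plan([S(-75,-50,250,t),A])
E
```

```text
[ 0.43045967 -0.34616145  0.25009135] [ 0.31713624  0.62496248 -0.69026497] 0.015753371468934727
[16.55, -30.1, 0.01, -0.001, 0.211, 0.0] n=5.5 -> [ 0.554 -0.026  0.25 ]
[2.82, -12.8, 9.11, 0.0, 0.0, 0.0] n=2.6 -> [0.583 0.107 0.167]
```

Request:
{"api": "jog_arm", "payload": {"rows": [[3,-5,0,0,0.05,0],[6,-10.5,0,0,0.1,0],[9,-16,0,0,0.16,0],[12,-21.5,0,0,0.211,0],[14.5,-26,0,0,0.211,0]]}}

```text
clock: 48.55
position: [0.5389, -0.0672, 0.2494]
ee_rot: [-0.007, 0.992, 0.067, 0.104]
force: [0.5, -0.5, -0.2]
finger_gap: 0.0158
grasp_force: 10.0
```

Request:
{"api": "jog_arm", "payload": {"rows": [[1.5,-4.5,0,0,0,0],[3,-10,2,0,0,0],[4.4,-15,5,0,0,0],[4.4,-16.5,8,0,0,0],[4.4,-16.5,8,0,0,0]]}}

```text
clock: 49.18
position: [0.5746, 0.1029, 0.1785]
ee_rot: [-0.007, 0.992, 0.068, 0.102]
force: [-0.8, -1.0, 0.2]
finger_gap: 0.016
grasp_force: 10.0
```

Request:
{"api": "jog_arm", "payload": {"rows": [[0,0,0,0,0,0],[0,0,0,0,0,0]]}}

```text
clock: 49.42
position: [0.5768, 0.1012, 0.1829]
ee_rot: [-0.007, 0.992, 0.067, 0.106]
force: [0.2, -1.0, -0.3]
finger_gap: 0.0158
grasp_force: 10.0
```

```bash
python3 - <<'E'
from h import *
s=robot.sense(); print(s['position'],s['force'],s['finger_gap'],s['joint_pos'][3:])
t=.21; A=S(-17-50*np.sin(t),78,113+50*np.cos(t),t)
plan([A,S(-17,78,113,t)])
E
```

```text
[0.57684341 0.10123597 0.1829195 ] [ 0.17582656 -1.04595461 -0.34980628] 0.015776895803925783 [0.01180687 0.81687152 1.5196908 ]
[0.32, -0.54, 2.22, 0.001, -0.002, -0.001] n=0.4 -> [0.584 0.108 0.162]
[0.0, 0.0, 5.0, 0.0, 0.0, 0.0] n=0.8 -> [0.594 0.109 0.113]
```

Request:
{"api": "jog_arm", "payload": {"rows": [[0.3,-0.5,1.5,0,0,0],[0.3,-0.5,1.9,0,0,0],[0.3,-0.5,1.9,0,0,0],[0.3,-0.5,1.9,0,0,0]]}}

```text
clock: 49.92
position: [0.5827, 0.108, 0.164]
ee_rot: [-0.007, 0.992, 0.067, 0.105]
force: [-0.7, -0.7, -1.3]
finger_gap: 0.0156
grasp_force: 10.0
```

```bash
python3 - <<'E'
from h import *
s=robot.sense(); print(s['position'])
plan([S(-17,78,113,.21)])
E
```

```text
[0.58267224 0.10802723 0.16397443]
[0.06, 0.06, 5.23, 0.0, -0.001, 0.0] n=0.8 -> [0.594 0.109 0.113]
```

Request:
{"api": "jog_arm", "payload": {"rows": [[0.05,0,1,0,0,0],[0.05,0,2,0,0,0],[0.05,0,3.2,0,0,0],[0.05,0,4.4,0,0,0],[0.05,0,4.4,0,0,0]]}}

```text
clock: 50.55
position: [0.5918, 0.1093, 0.1197]
ee_rot: [-0.007, 0.992, 0.067, 0.104]
force: [-0.0, 0.6, -0.6]
finger_gap: 0.0161
grasp_force: 10.0
```

```bash
python3 - <<'E'
from h import *
s=robot.sense(); print(s['position'],s['force'])
plan([S(-17,78,113,.21)])
E
```

```text
[0.59182756 0.10929856 0.1196628 ] [-0.02715892  0.64707213 -0.58875217]
[0.08, 0.06, 0.7, 0.0, 0.001, 0.0] n=0.1 -> [0.594 0.109 0.113]
```

Request:
{"api": "jog_arm", "payload": {"rows": [[0.05,0.05,0.5,0,0,0],[0.05,0.05,0.65,0,0,0],[0.05,0.05,0.65,0,0,0]]}}

```text
clock: 50.92
position: [0.5941, 0.1091, 0.1147]
ee_rot: [-0.007, 0.992, 0.067, 0.105]
force: [-0.5, 0.1, -0.6]
finger_gap: 0.0156
grasp_force: 10.0
```

Request:
{"api": "jog_arm", "payload": {"rows": [[0,0,0,0,0,0],[0,0,0,0,0,0],[0,0,0,0,0,0]], "jaw": 0.4}}

```text
clock: 51.3
position: [0.5942, 0.1091, 0.1148]
ee_rot: [-0.007, 0.992, 0.067, 0.105]
force: [-1.0, -0.4, -1.0]
finger_gap: 0.0365
grasp_force: 0.0
```

Request:
{"api": "jog_arm", "payload": {"rows": [[0,0,-3.5,0,0,0],[0,0,-7,0,0,0],[0,0,-7,0,0,0],[0,0,-7,0,0,0]]}}

```text
clock: 51.8
position: [0.5794, 0.1071, 0.1825]
ee_rot: [-0.007, 0.992, 0.067, 0.105]
force: [-0.2, 0.6, 0.9]
finger_gap: 0.0373
grasp_force: 0.0
```

Request:
{"api": "jog_arm", "payload": {"rows": [[-3.5,0,0.2,0,0.05,0],[-6.5,0,0.35,0,0.09,0],[-6.5,0,0.35,0,0.09,0]], "jaw": 0.09}}

```text
clock: 52.18
position: [0.5148, 0.0984, 0.1643]
ee_rot: [-0.01, 0.987, 0.067, 0.148]
force: [0.4, 0.4, 0.5]
finger_gap: 0.0118
grasp_force: 0.0
```

Request:
{"api": "jog_arm", "payload": {"rows": [[0,0,3.5,0,0.025,0],[0,0,6.8,0,0.05,0],[0,0,6.8,0,0.05,0],[0,0,6.8,0,0.05,0]]}}

```text
clock: 52.68
position: [0.538, 0.1014, 0.1019]
ee_rot: [-0.012, 0.982, 0.067, 0.174]
force: [-0.1, -0.8, 0.7]
finger_gap: 0.0085
grasp_force: 0.0
```

```bash
python3 - <<'E'
from h import *
s=robot.sense(); print(s['position'],s['ee_rot'],s['force'],s['finger_gap'],s['joint_pos'][4])
plan([S(-75,78,100,.35)])
tubes(78)
E
```

```text
[0.53795923 0.10140524 0.10186049] [-0.01153633  0.982416    0.06657261  0.17405116] [-0.11233002 -0.80510876  0.6505829 ] 0.008452548830814283 0.3987025750194895
[-0.19, 0.0, 0.13, 0.0, -0.001, 0.0] n=0.0 -> [0.537 0.101 0.1  ]
blob [383  50  37  34 231] [400.4  67.1]
blob [502  50  36  34 230] [518.7  67.7]
blob [ 331   95   69   76 1622] [361.2 127.7]
blob [ 432   95   75   31 1159] [468.8 108.2]
blob [535  96  25  30 602] [548.6 110.5]
blob [ 453  119   67   51 1310] [482.6 145.6]
blob [ 392  122   53   49 1067] [414.8 146.9]
blob [ 261  153   38   67 1192] [280.4 185.5]
blob [441 197  10  97 173] [445.3 245.3]
blob [  0 261  29  32 615] [ 11.9 279.3]
blob [535 263  25  29 310] [545.2 281.1]
blob [    0   274   440   115 12851] [214.7 360.9]
blob [476 289  27   4  69] [488.3 291. ]
blob [ 500  325   60   62 2279] [537.6 351.7]
upright [[279.0, 160.0], [279.0, 123.0], [278.0, 65.0]]
front20 [[279.0, 165.0], [279.0, 176.0], [278.0, 195.0]]
```

Request:
{"api": "jog_arm", "payload": {"rows": [[1.5,0,0.5,0,0,0],[2.6,0,0.9,0,0,0],[3.4,0,1.2,0,0,0],[4.2,0,1.5,0,0,0],[5,0,1.8,0,0,0]]}}

```text
clock: 53.35
position: [0.5904, 0.1086, 0.1015]
ee_rot: [-0.012, 0.982, 0.067, 0.174]
force: [-1.0, 0.4, 0.2]
finger_gap: 0.0084
grasp_force: 0.1
```

Request:
{"api": "jog_arm", "payload": {"rows": [[0.4,0,0.14,0,0,0],[0.7,0,0.26,0,0,0],[1,0,0.36,0,0,0],[1.2,0,0.43,0,0,0],[1.2,0,0.43,0,0,0]]}}

```text
clock: 53.98
position: [0.6027, 0.1102, 0.1015]
ee_rot: [-0.012, 0.982, 0.067, 0.174]
force: [0.2, 0.9, 0.6]
finger_gap: 0.0081
grasp_force: 0.0
```

Request:
{"api": "jog_arm", "payload": {"rows": [[0.1,0,0.04,0,0,0],[0.2,0,0.07,0,0,0],[0.2,0,0.07,0,0,0]]}}

```text
clock: 54.35
position: [0.6048, 0.1105, 0.1016]
ee_rot: [-0.012, 0.982, 0.067, 0.174]
force: [1.4, -0.4, -0.3]
finger_gap: 0.0083
grasp_force: 0.0
```

```bash
python3 - <<'E'
from h import *
s=robot.sense(); print(s['position'],s['force'],st(s['position']))
rings()
E
```

```text
[0.60475816 0.1105233  0.10159561] [ 1.42226764 -0.43097534 -0.31242719] [ -6.3  78.1 101.6]
ring 518 0 28 38 [101.3 -35.9 158. ]
ring 262 201 39 40 [ 10.5  76.6 158. ]
ring 388 201 39 40 [ 10.5  23.4 158. ]
ring 513 204 38 36 [ 10.1 -29.2 158. ]
ring 0 261 29 32 [-12.8 187.4 158. ]
rod pixel check: bore tops [[706.0, 197.0], [660.0, 197.0], [571.0, 197.0], [525.0, 197.0]]
```

Request:
{"api": "jog_arm", "payload": {"rows": [[0.1,0,0.04,0,0,0],[0.15,0,0.05,0,0,0]]}}

```text
clock: 54.65
position: [0.6059, 0.1107, 0.1014]
ee_rot: [-0.012, 0.982, 0.067, 0.174]
force: [-3.7, -0.5, 1.0]
finger_gap: 0.0087
grasp_force: 1.4
```

Request:
{"api": "jog_arm", "payload": {"rows": [[-1,0,-0.36,0,0,0],[-3,0,-1.1,0,0,0],[-3,0,-1.1,0,0,0]]}}

```text
clock: 55.02
position: [0.5734, 0.1063, 0.1016]
ee_rot: [-0.012, 0.982, 0.067, 0.174]
force: [-0.1, -0.5, 0.3]
finger_gap: 0.008
grasp_force: 0.0
```

```bash
python3 - <<'E'
from h import *
rings()
plan([S(-100,78,180,.2),pose(.40,.25,.25,-.1)])
m=robot.camera_model('top'); hsv=cv2.cvtColor(robot.grab_frame('top'),cv2.COLOR_RGB2HSV)
k=cv2.inRange(hsv,(0,140,80),(6,255,255))|cv2.inRange(hsv,(174,140,80),(180,255,255))
n,l,s,c=cv2.connectedComponentsWithStats(k)
for i in range(1,n):
    if s[i,4]>15: print('red',s[i],ray(m,c[i],.03).round(3))
E
```

```text
ring 264 129 38 37 [ 10.7  76.  158. ]
ring 386 129 38 36 [ 10.9  23.4 158. ]
ring 508 129 37 36 [ 11.  -29.2 158. ]
ring 0 261 28 32 [-44.4 187.7 158. ]
rod pixel check: bore tops [[697.0, 118.0], [651.0, 118.0], [565.0, 117.0], [519.0, 117.0]]
[-3.25, 0.01, -9.5, 0.0, -0.151, 0.0] n=1.6 -> [0.512 0.098 0.18 ]
[-7.47, -16.58, -8.66, -0.023, -0.199, 0.234] n=3.2 -> [0.4  0.25 0.25]
red [444 219  14  11  71] [ 0.517 -0.559  0.03 ]
red [460 248  34  29  81] [ 0.404 -0.626  0.03 ]
red [160 252  13  17 100] [0.402 0.265 0.03 ]
```

All four tubes are nested. Next I look down on the tray with the wrist camera.

Request:
{"api": "jog_arm", "payload": {"rows": [[-3.2,0,-5,0,-0.08,0],[-3.2,0,-9.5,0,-0.15,0],[-3.2,0,-9.5,0,-0.15,0]], "jaw": 0.6}}

```text
clock: 55.5
position: [0.5146, 0.0982, 0.1833]
ee_rot: [-0.007, 0.992, 0.067, 0.103]
force: [-0.1, -0.4, 0.3]
finger_gap: 0.0336
grasp_force: 0.0
```

Request:
{"api": "jog_arm", "payload": {"rows": [[-2.5,-5,-3,0,-0.07,0.07],[-5,-10.5,-6,-0.01,-0.14,0.15],[-7.5,-16.6,-8.7,-0.02,-0.2,0.234],[-7.5,-16.6,-8.7,-0.02,-0.2,0.234],[-7.5,-16.6,-8.7,-0.02,-0.2,0.234]]}}

```text
clock: 56.12
position: [0.4002, 0.2506, 0.2493]
ee_rot: [-0.001, 0.999, -0.048, 0.0]
force: [0.7, -0.3, -0.3]
finger_gap: 0.0558
grasp_force: 0.0
```

Request:
{"api": "jog_arm", "payload": {"rows": [[0,0,0,0,0,0],[0,0,0,0,0,0]]}}

```text
clock: 56.38
position: [0.4006, 0.2493, 0.2495]
ee_rot: [-0.001, 0.999, -0.05, -0.0]
force: [0.5, -0.1, -0.4]
finger_gap: 0.0558
grasp_force: 0.0
```

```bash
cat >> h.py <<'E'
def reds(cam='wrist',z=.031):
    m=robot.camera_model(cam); im=robot.grab_frame(cam); cv2.imwrite('red_%s.png'%cam,im[:,:,::-1])
    hsv=cv2.cvtColor(im,cv2.COLOR_RGB2HSV)
    k=cv2.inRange(hsv,(0,130,70),(8,255,255))|cv2.inRange(hsv,(172,130,70),(180,255,255))
    ct,h=cv2.findContours(k,cv2.RETR_CCOMP,cv2.CHAIN_APPROX_NONE)
    for i,c in enumerate(ct):
        a=cv2.contourArea(c)
        if a<12: continue
        mm=cv2.moments(c); u=np.array([mm['m10'],mm['m01']])/mm['m00']
        X=ray(m,u,z)
        if .3<X[0]<.6 and .12<X[1]<.4: print('outer' if h[0][i][3]<0 else '  hole',u.round(0),'area',a,cv2.boundingRect(c),X.round(4))
E
python3 - <<'E'
from h import *
s=robot.sense(); print(s['position'],s['joint_pos'])
reds(); reds('top')
E
```

```text
[0.40055429 0.24932085 0.24949543] [0.45647788 0.17306482 1.80729324 0.00287951 1.16072914 2.12657377]
outer [279. 182.] area 1079.0 (254, 164, 51, 37) [0.4058 0.25   0.031 ]
  hole [282. 192.] area 74.5 (277, 187, 11, 11) [0.3919 0.2474 0.031 ]
  hole [263. 188.] area 74.5 (258, 183, 11, 11) [0.4001 0.2717 0.031 ]
  hole [273. 185.] area 25.5 (271, 182, 7, 9) [0.4024 0.2577 0.031 ]
  hole [285. 180.] area 19.0 (282, 176, 6, 8) [0.4079 0.2423 0.031 ]
  hole [295. 178.] area 76.0 (290, 173, 11, 11) [0.4093 0.2285 0.031 ]
  hole [276. 174.] area 68.5 (271, 169, 11, 11) [0.4169 0.2526 0.031 ]
```

All four stoppers stand upright in a tight rhombus in a single layer. I compute the pick and place poses: leave one in place and move three to a lattice of about 47 mm.

```bash
cat >> h.py <<'E'
TR=np.array([.4518,.2570]); PT=-.0994
def tw(x,y): c,s=np.cos(PT),np.sin(PT); return TR+np.array([c*x-s*y,s*x+c*y])/1e3
def wt(X): c,s=np.cos(PT),np.sin(PT); d=np.array(X[:2])-TR; return np.round(1e3*np.array([c*d[0]+s*d[1],-s*d[0]+c*d[1]]),1)
PK=dict(B=(.4000,.2725),C=(.4090,.2290),D=(.4171,.2533))
E
python3 - <<'E'
from h import *
print('A',wt((.3917,.2482)))
off=np.array([-.0006,.0029]); b=np.array(PK['B'])+off; t=tw(-42,29)+off
print('place',t)
plan([pose(*b,.09,1.777),pose(*b,.014,1.777),pose(*b,.09,1.777),pose(*t,.09,1.777),pose(*t,.015,1.777)])
E
```

```text
A [-58.9 -14.7]
place [0.41228517 0.29292478]
[-0.35, -2.51, 15.98, -0.003, -0.002, -1.877] n=10.1 -> [0.399 0.275 0.09 ]
[0.0, 0.0, 7.6, 0.0, 0.0, 0.0] n=1.2 -> [0.399 0.275 0.014]
[0.0, 0.0, -7.6, 0.0, 0.0, 0.0] n=1.2 -> [0.399 0.275 0.09 ]
[1.45, 1.62, 0.0, 0.0, 0.0, 0.0] n=0.3 -> [0.412 0.293 0.09 ]
[0.0, 0.0, 7.5, 0.0, 0.0, 0.0] n=1.2 -> [0.412 0.293 0.015]
```

Request:
{"api": "jog_arm", "payload": {"rows": [[0,0,5,0,0,-0.9],[0,0,5,0,0,-0.9],[0,0,5,0,0,-0.9],[0,0,5,0,0,-0.9],[0,0,5,0,0,-0.9]], "jaw": 0.36, "force": 8}}

```text
clock: 57.1
position: [0.4003, 0.2501, 0.2]
ee_rot: [-0.001, 0.92, 0.392, 0.0]
force: [-0.3, -0.2, 1.0]
finger_gap: 0.0336
grasp_force: 0.0
```

Request:
{"api": "jog_arm", "payload": {"rows": [[0,0,0,0,0,-0.9],[0,0,0,0,0,-0.9],[0,0,0,0,0,-0.9],[0,0,0,0,0,-0.9],[0,0,0,0,0,-0.9]]}}

```text
clock: 57.72
position: [0.4003, 0.25, 0.2]
ee_rot: [-0.001, 0.658, 0.753, 0.001]
force: [-0.0, 0.4, 0.1]
finger_gap: 0.0333
grasp_force: 0.0
```

```bash
python3 - <<'E'
from h import *
print(robot.sense()['position'],robot.sense()['joint_pos'][5])
off=np.array([-.0006,.0029]); b=np.array(PK['B'])+off
plan([pose(*b,.09,1.777),pose(*b,.014,1.777)])
E
```

```text
[0.40033661 0.25004717 0.19998668] 0.3214557240223984
[2.49, 0.25, 11.01, 0.0, -0.003, -0.071] n=1.8 -> [0.399 0.275 0.09 ]
[0.0, 0.0, 7.6, 0.0, 0.0, 0.0] n=1.2 -> [0.399 0.275 0.014]
```

Request:
{"api": "jog_arm", "payload": {"rows": [[2.5,0.25,6,0,0,-0.07],[2.5,0.25,11,0,0,-0.07],[2.5,0.25,11,0,0,-0.07],[2.5,0.25,11,0,0,-0.07],[2.5,0.25,11,0,0,-0.07]]}}

```text
clock: 58.35
position: [0.4005, 0.2762, 0.0922]
ee_rot: [-0.0, 0.633, 0.774, 0.003]
force: [-0.3, -0.5, 0.7]
finger_gap: 0.0337
grasp_force: 0.0
```

```bash
python3 - <<'E'
from h import *
print(robot.sense()['position'])
off=np.array([-.0006,.0029]); b=np.array(PK['B'])+off
plan([pose(*b,.014,1.777)])
reds(); reds('top')
E
```

```text
[0.40047664 0.27624893 0.0922193 ]
[-0.09, -0.15, 7.82, 0.004, -0.004, -0.007] n=1.3 -> [0.399 0.275 0.014]
outer [280. 247.] area 2811.5 (253, 206, 56, 83) [0.4044 0.2536 0.031 ]
  hole [280. 275.] area 157.0 (272, 268, 16, 15) [0.4093 0.2286 0.031 ]
  hole [295. 251.] area 171.0 (287, 244, 16, 15) [0.417  0.2528 0.031 ]
  hole [264. 251.] area 170.5 (256, 244, 17, 16) [0.3922 0.2476 0.031 ]
  hole [279. 245.] area 47.5 (277, 239, 6, 16) [0.4037 0.2553 0.031 ]
  hole [279. 226.] area 184.5 (271, 218, 17, 17) [0.4001 0.2719 0.031 ]
outer [178. 258.] area 52.0 (168, 252, 16, 11) [0.4103 0.2341 0.031 ]
  hole [179. 258.] area 23.0 (176, 255, 7, 7) [0.4091 0.2309 0.031 ]
```

Request:
{"api": "jog_arm", "payload": {"rows": [[-0.1,-0.1,4,0,0,-0.007],[-0.1,-0.1,7,0,0,-0.007],[-0.1,-0.1,7.8,0,0,-0.007],[-0.1,-0.1,7.8,0,0,-0.007]]}}

```text
clock: 58.95
position: [0.3989, 0.2751, 0.0128]
ee_rot: [-0.001, 0.63, 0.776, 0.001]
force: [0.4, 0.0, -0.4]
finger_gap: 0.0337
grasp_force: 0.0
```

Request:
{"api": "jog_arm", "payload": {"rows": [[0,0,0,0,0,0],[0,0,0,0,0,0],[0,0,0,0,0,0],[0,0,0,0,0,0]], "jaw": 0.0, "force": 8}}

```text
clock: 59.45
position: [0.3992, 0.2753, 0.0132]
ee_rot: [-0.001, 0.63, 0.776, 0.002]
force: [-0.9, -0.0, 8.9]
finger_gap: 0.0236
grasp_force: 8.0
```

Request:
{"api": "jog_arm", "payload": {"rows": [[0,0,-3,0,0,0],[0,0,-6,0,0,0],[0,0,-6,0,0,0]]}}

```text
clock: 59.82
position: [0.3996, 0.2754, 0.0741]
ee_rot: [-0.0, 0.63, 0.776, 0.003]
force: [-0.6, -0.4, -1.2]
finger_gap: 0.0242
grasp_force: 8.0
```

```bash
python3 - <<'E'
from h import *
s=robot.sense(); print(s['position'],s['finger_gap'],s['force'])
off=np.array([-.0006,.0029]); t=tw(-42,29)+off
plan([pose(*t,.074,1.777),pose(*t,.0155,1.777)])
E
```

```text
[0.39962108 0.27538159 0.07411719] 0.02422085670688975 [-0.56522511 -0.41816618 -1.22587153]
[1.46, 1.6, 0.02, 0.004, -0.004, 0.001] n=0.3 -> [0.412 0.293 0.074]
[0.0, 0.0, 5.85, 0.0, 0.0, 0.0] n=0.9 -> [0.412 0.293 0.016]
```

Request:
{"api": "jog_arm", "payload": {"rows": [[1.45,1.6,0,0,0,0],[1.45,1.6,0,0,0,0],[1.45,1.6,3,0,0,0],[1.45,1.6,5.5,0,0,0],[1.45,1.6,5.95,0,0,0]]}}

```text
clock: 60.45
position: [0.4098, 0.2914, 0.0115]
ee_rot: [-0.002, 0.63, 0.776, -0.001]
force: [-4.4, -2.1, 11.9]
finger_gap: 0.0242
grasp_force: 8.0
```

Request:
{"api": "jog_arm", "payload": {"rows": [[0,0,0,0,0,0],[0,0,0,0,0,0],[0,0,0,0,0,0],[0,0,0,0,0,0]], "jaw": 0.34}}

```text
clock: 60.95
position: [0.4112, 0.2924, 0.0129]
ee_rot: [-0.001, 0.63, 0.776, 0.001]
force: [0.3, -1.2, 0.3]
finger_gap: 0.0309
grasp_force: 0.0
```

Request:
{"api": "jog_arm", "payload": {"rows": [[0,0,-2,0,0,0],[0,0,-7.5,0,0,0],[0,0,-7.5,0,0,0]]}}

```text
clock: 61.32
position: [0.413, 0.2932, 0.0909]
ee_rot: [0.0, 0.63, 0.776, 0.004]
force: [0.2, -0.1, 0.1]
finger_gap: 0.0318
grasp_force: 0.0
```

```bash
python3 - <<'E'
from h import *
s=robot.sense(); print(s['position'],s['finger_gap'],s['force'])
reds()
off=.003*np.array([-np.cos(np.radians(102.6)),-np.sin(np.radians(102.6))]); print(off)
b=np.array([.4092,.2292])+off
plan([pose(*b,.09,1.79),pose(*b,.013,1.79)])
E
```

```text
[0.41296646 0.29323241 0.09094431] 0.031834253256516704 [ 0.23070666 -0.1478419   0.07713536]
outer [271. 268.] area 1158.0 (250, 246, 41, 47) [0.4132 0.2515 0.031 ]
  hole [276. 267.] area 165.0 (268, 260, 16, 15) [0.4171 0.2529 0.031 ]
outer [276. 225.] area 751.0 (261, 208, 31, 34) [0.4099 0.2898 0.031 ]
  hole [276. 227.] area 183.5 (268, 220, 17, 16) [0.4102 0.2877 0.031 ]
[ 0.00065443 -0.00292775]
[-6.45, -1.57, -0.13, 0.004, -0.004, -0.012] n=1.1 -> [0.41  0.226 0.09 ]
[0.0, 0.0, 7.7, 0.0, 0.0, 0.0] n=1.2 -> [0.41  0.226 0.013]
```

Request:
{"api": "jog_arm", "payload": {"rows": [[-3,-0.8,0,0,0,0],[-6.45,-1.55,0,0.004,-0.004,-0.01],[-6.45,-1.55,0,0.004,-0.004,-0.01],[-6.45,-1.55,0,0.004,-0.004,-0.01]], "jaw": 0.36}}

```text
clock: 61.88
position: [0.4091, 0.2261, 0.0869]
ee_rot: [-0.001, 0.627, 0.779, -0.002]
force: [0.4, 0.2, 0.5]
finger_gap: 0.0337
grasp_force: 0.0
```

```bash
python3 - <<'E'
from h import *
s=robot.sense(); print(s['position'],s['finger_gap'],s['force'])
reds()
b=np.array([.4092,.2292])+[.0007,-.0029]
plan([pose(*b,.0145,1.79)])
E
```

```text
[0.40914432 0.22611275 0.08688878] 0.033660434213086295 [0.40811452 0.2412213  0.47384216]
outer [282. 200.] area 2359.0 (250, 174, 65, 61) [0.4059 0.2445 0.031 ]
  hole [282. 220.] area 192.0 (274, 212, 17, 16) [0.4092 0.2286 0.031 ]
  hole [282. 197.] area 29.0 (279, 192, 7, 9) [0.4053 0.2466 0.031 ]
  hole [299. 192.] area 187.5 (291, 184, 17, 17) [0.4172 0.2529 0.031 ]
  hole [266. 192.] area 191.0 (258, 184, 17, 17) [0.3922 0.2476 0.031 ]
outer [301. 145.] area 825.5 (284, 128, 34, 34) [0.4101 0.2879 0.031 ]
  hole [301. 145.] area 218.5 (292, 137, 18, 18) [0.4102 0.2877 0.031 ]
[-0.02, 0.1, 7.25, -0.004, 0.001, -0.002] n=1.2 -> [0.41  0.226 0.014]
```

Request:
{"api": "jog_arm", "payload": {"rows": [[0,0.1,4,0,0,0],[0,0.1,6.5,0,0,0],[0,0.1,7.2,0,0,0],[0,0.1,7.2,0,0,0]]}}

```text
clock: 62.42
position: [0.41, 0.2263, 0.0155]
ee_rot: [-0.001, 0.626, 0.78, -0.002]
force: [0.8, -0.3, 0.8]
finger_gap: 0.0337
grasp_force: 0.0
```

Request:
{"api": "jog_arm", "payload": {"rows": [[0,0,0,0,0,0],[0,0,0,0,0,0],[0,0,0,0,0,0],[0,0,0,0,0,0]], "jaw": 0.0}}

```text
clock: 62.92
position: [0.4105, 0.2263, 0.0162]
ee_rot: [-0.0, 0.626, 0.78, -0.001]
force: [-0.2, 0.5, 7.2]
finger_gap: 0.0242
grasp_force: 8.0
```

Request:
{"api": "jog_arm", "payload": {"rows": [[0,0,-3,0,0,0],[0,0,-7,0,0,0],[0,0,-7,0,0,0]]}}

```text
clock: 63.3
position: [0.4116, 0.2266, 0.0878]
ee_rot: [0.0, 0.626, 0.78, 0.0]
force: [-0.1, -0.5, -0.9]
finger_gap: 0.0243
grasp_force: 8.0
```

```bash
python3 - <<'E'
from h import *
s=robot.sense(); print(s['position'],s['finger_gap'],s['force'])
# stopper sits at tool x offset +3mm-ish: keep it through the turn
p,r=cur(); d=r.inv().apply(np.r_[.4094,.2290,p[2]]-np.r_[.4099,.2263,p[2]]); print('stopper in tool',d)
P,R=pose(0,0,0,.686); o=R.apply([d[0],0,0])[:2]; t=tw(2.5,33)-o
plan([pose(*t,.09,.686)])
print(wt((.4102,.2887)))
E
```

```text
[0.41164378 0.2266368  0.08784518] 0.024273916138066898 [-0.1287635  -0.49729442 -0.93868915]
stopper in tool [ 2.74432475e-03  9.31751993e-05 -2.33732125e-07]
[5.03, 5.6, -0.21, 0.001, -0.001, 1.102] n=5.9 -> [0.455 0.288 0.09 ]
[-44.5  27.4]
```

Request:
{"api": "jog_arm", "payload": {"rows": [[5,5.6,-0.2,0,0,0.2],[5,5.6,-0.2,0,0,0.4],[5,5.6,-0.2,0,0,0.6],[5,5.6,-0.2,0,0,0.8],[5,5.6,-0.2,0,0,0.8]]}}

```text
clock: 63.92
position: [0.4537, 0.2867, 0.0861]
ee_rot: [-0.0, 0.881, 0.472, -0.003]
force: [-0.5, -0.8, -0.1]
finger_gap: 0.0238
grasp_force: 8.0
```

Request:
{"api": "jog_arm", "payload": {"rows": [[0,0,0,0,0,0.15],[0,0,0,0,0,0.3],[0,0,0,0,0,0.3],[0,0,0,0,0,0.3]]}}

```text
clock: 64.42
position: [0.4539, 0.2868, 0.0867]
ee_rot: [0.0, 0.941, 0.339, -0.002]
force: [-0.3, 0.6, -0.6]
finger_gap: 0.0244
grasp_force: 8.0
```

```bash
python3 - <<'E'
from h import *
s=robot.sense(); print(s['position'],s['finger_gap'],s['force'])
P,R=pose(0,0,0,.686); o=R.apply([.0027,0,0])[:2]; t=tw(2.5,33)-o
plan([pose(*t,.0165,.686)])
E
```

```text
[0.45394328 0.28682855 0.08672572] 0.024428389323610022 [-0.31359777  0.6421908  -0.57369047]
[0.22, 0.02, 7.02, -0.001, 0.004, 0.005] n=1.1 -> [0.455 0.288 0.016]
```

Request:
{"api": "jog_arm", "payload": {"rows": [[0.2,0,3,0,0.004,0],[0.2,0,5.5,0,0.004,0],[0.2,0,6.6,0,0.004,0],[0.2,0,7,0,0.004,0],[0.2,0,7,0,0.004,0]]}}

```text
clock: 65.05
position: [0.4558, 0.2883, 0.0177]
ee_rot: [-0.0, 0.941, 0.337, 0.0]
force: [0.1, 0.9, -0.6]
finger_gap: 0.0239
grasp_force: 8.0
```

Request:
{"api": "jog_arm", "payload": {"rows": [[0,0,0,0,0,0],[0,0,0,0,0,0],[0,0,0,0,0,0],[0,0,0,0,0,0]], "jaw": 0.34}}

```text
clock: 65.55
position: [0.4555, 0.2881, 0.0173]
ee_rot: [-0.0, 0.941, 0.337, 0.0]
force: [-0.9, -0.2, 0.5]
finger_gap: 0.0321
grasp_force: 0.0
```

Request:
{"api": "jog_arm", "payload": {"rows": [[0,0,-2,0,0,0],[0,0,-7.5,0,0,0],[0,0,-7.5,0,0,0]]}}

```text
clock: 65.92
position: [0.4574, 0.289, 0.0956]
ee_rot: [-0.001, 0.941, 0.337, 0.003]
force: [0.1, 0.6, -1.4]
finger_gap: 0.0311
grasp_force: 0.0
```

```bash
python3 - <<'E'
from h import *
s=robot.sense(); print(s['position'],s['finger_gap'],s['force'],s['joint_pos'][5])
reds()
d=(.4173,.2535)
plan([pose(*d,.09,.206)])
E
```

```text
[0.45735631 0.28904392 0.09560966] 0.03109605890844779 [ 0.10727036  0.62307947 -1.41430673] 1.3593782930414193
outer [280. 278.] area 827.0 (258, 259, 39, 34) [0.4177 0.2559 0.031 ]
  hole [282. 280.] area 159.0 (275, 273, 16, 15) [0.4171 0.2528 0.031 ]
outer [257. 258.] area 84.5 (254, 244, 6, 29) [0.4194 0.2826 0.031 ]
outer [280. 217.] area 711.5 (266, 200, 30, 33) [0.4604 0.2906 0.031 ]
  hole [280. 219.] area 179.0 (272, 211, 17, 16) [0.4589 0.2895 0.031 ]
[-5.23, 0.23, 0.34, -0.001, -0.003, 0.482] n=2.6 -> [0.417 0.254 0.09 ]
```

Request:
{"api": "jog_arm", "payload": {"rows": [[-2.5,0.1,0.2,0,0,0.18],[-5.2,0.2,0.2,0,0,0.36],[-5.2,0.2,0.2,0,0,0.482],[-5.2,0.2,0.2,0,0,0.482],[-5.2,0.2,0.2,0,0,0.482]], "jaw": 0.36}}

```text
clock: 66.6
position: [0.4165, 0.2535, 0.0896]
ee_rot: [-0.0, 0.995, 0.104, -0.0]
force: [0.8, -0.4, 0.6]
finger_gap: 0.0335
grasp_force: 0.0
```

```bash
python3 - <<'E'
from h import *
s=robot.sense(); print(s['position'],s['finger_gap'],s['force'],s['joint_pos'][5])
reds()
plan([pose(.4173,.2535,.016,.206)])
A=wt((.3922,.2484));B=wt((.4102,.2887));C=wt((.4589,.2905)); print(A,B,C)
for q in((-12.5,-10),(-11,-10),(-10,-9)): print(q,[np.hypot(*(np.array(q)-k)).round(1) for k in(A,B,C)],tw(*q).round(4))
E
```

```text
[0.41648268 0.25348976 0.08961459] 0.033539909400549135 [ 0.75642003 -0.43001512  0.57202131] 1.8121750690826002
outer [280. 234.] area 1462.0 (265, 203, 31, 63) [0.4073 0.2508 0.031 ]
  hole [280. 252.] area 171.5 (272, 245, 17, 15) [0.3921 0.2476 0.031 ]
  hole [280. 222.] area 186.5 (272, 215, 17, 16) [0.417  0.2528 0.031 ]
outer [237. 219.] area 776.5 (221, 202, 32, 34) [0.4127 0.2872 0.031 ]
  hole [235. 222.] area 188.0 (227, 214, 17, 16) [0.4102 0.2879 0.031 ]
outer [245. 160.] area 798.5 (228, 145, 33, 33) [0.4596 0.2891 0.031 ]
  hole [244. 161.] area 203.5 (236, 153, 17, 17) [0.4591 0.2894 0.031 ]
[0.08, 0.02, 7.37, -0.001, 0.001, 0.002] n=1.2 -> [0.417 0.254 0.016]
[-58.5 -14.5] [-44.5  27.4] [ 3.7 34. ]
(-12.5, -10) [np.float64(46.2), np.float64(49.2), np.float64(46.9)] [0.4384 0.2483]
(-11, -10) [np.float64(47.7), np.float64(50.2), np.float64(46.4)] [0.4399 0.2481]
(-10, -9) [np.float64(48.8), np.float64(50.2), np.float64(45.1)] [0.441 0.249]
```

B now stands where a finger would go for the planned axis, so I grip D along 65° with a 4 mm lateral offset instead.

```bash
python3 - <<'E'
from h import *
plan([pose(.4209,.2518,.09,-.436),pose(.4209,.2518,.016,-.436),pose(.4209,.2518,.09,-.436),pose(.4407,.2439,.09,-.436)])
E
```

```text
[0.39, 0.26, -0.03, -0.0, 0.001, 0.644] n=3.4 -> [0.421 0.252 0.09 ]
[0.0, 0.0, 7.4, 0.0, 0.0, 0.0] n=1.2 -> [0.421 0.252 0.016]
[0.0, 0.0, -7.4, 0.0, 0.0, 0.0] n=1.2 -> [0.421 0.252 0.09 ]
[2.13, -0.12, 0.0, 0.0, 0.0, 0.0] n=0.3 -> [0.441 0.244 0.09 ]
```

Request:
{"api": "jog_arm", "payload": {"rows": [[0.4,0.26,0,0,0,0.17],[0.4,0.26,0,0,0,0.34],[0.4,0.26,0,0,0,0.5],[0.4,0.26,0,0,0,0.644],[0.4,0.26,0,0,0,0.644]]}}

```text
clock: 67.28
position: [0.4211, 0.2518, 0.09]
ee_rot: [-0.0, 0.976, -0.216, -0.0]
force: [-0.6, 0.4, -0.7]
finger_gap: 0.0334
grasp_force: 0.0
```

```bash
python3 - <<'E'
from h import *
s=robot.sense(); print(s['position'],s['joint_pos'][5])
reds()
plan([pose(.4209,.2518,.016,-.436)])
E
```

```text
[0.4210604  0.2518304  0.09000991] 2.449439228172367
outer [252. 243.] area 246.5 (235, 232, 26, 32) [0.4156 0.2788 0.031 ]
outer [288. 236.] area 1403.5 (265, 209, 45, 57) [0.4085 0.2498 0.031 ]
  hole [298. 252.] area 172.5 (291, 245, 16, 15) [0.3922 0.2476 0.031 ]
  hole [280. 228.] area 186.5 (272, 221, 17, 16) [0.4172 0.2529 0.031 ]
outer [217. 199.] area 803.0 (200, 183, 34, 34) [0.4599 0.2873 0.031 ]
  hole [215. 201.] area 191.0 (207, 193, 17, 17) [0.4591 0.2894 0.031 ]
[-0.01, 0.01, 7.4, -0.0, 0.001, 0.002] n=1.2 -> [0.421 0.252 0.016]
```

Request:
{"api": "jog_arm", "payload": {"rows": [[0,0,3.5,0,0,0],[0,0,6.5,0,0,0],[0,0,7.4,0,0,0],[0,0,7.4,0,0,0]]}}

```text
clock: 67.82
position: [0.4211, 0.2519, 0.0163]
ee_rot: [-0.0, 0.976, -0.217, -0.0]
force: [-0.2, 0.4, 0.1]
finger_gap: 0.0337
grasp_force: 0.0
```

Request:
{"api": "jog_arm", "payload": {"rows": [[0,0,0,0,0,0],[0,0,0,0,0,0],[0,0,0,0,0,0],[0,0,0,0,0,0]], "jaw": 0.0}}

```text
clock: 68.32
position: [0.4217, 0.2521, 0.0171]
ee_rot: [-0.001, 0.976, -0.217, 0.0]
force: [-0.8, -0.5, 7.9]
finger_gap: 0.0239
grasp_force: 8.0
```

Request:
{"api": "jog_arm", "payload": {"rows": [[0,0,-3,0,0,0],[0,0,-5,0,0,0],[0,0,-5,0,0,0]]}}

```text
clock: 68.7
position: [0.4218, 0.2521, 0.0674]
ee_rot: [-0.001, 0.976, -0.217, 0.001]
force: [-0.8, 0.4, 0.4]
finger_gap: 0.0238
grasp_force: 8.0
```

```bash
python3 - <<'E'
from h import *
s=robot.sense(); print(s['position'],s['finger_gap'],s['force'])
plan([pose(.4407,.2439,.067,-.436),pose(.4407,.2439,.0175,-.436)])
E
```

```text
[0.42177432 0.25214963 0.06739547] 0.023801063336538426 [-0.82658676  0.38047111  0.40024325]
[2.06, -0.06, 0.04, -0.003, -0.001, -0.002] n=0.3 -> [0.441 0.244 0.067]
[0.0, 0.0, 4.95, 0.0, 0.0, 0.0] n=0.8 -> [0.441 0.244 0.018]
```

Request:
{"api": "jog_arm", "payload": {"rows": [[1,0,0,0,0,0],[2.05,-0.05,0,0,0,0],[2.05,-0.05,0,0,0,0],[2.05,-0.05,0,0,0,0]]}}

```text
clock: 69.2
position: [0.4396, 0.2434, 0.0658]
ee_rot: [-0.0, 0.976, -0.217, -0.001]
force: [-0.6, -0.0, -0.8]
finger_gap: 0.024
grasp_force: 8.0
```

Request:
{"api": "jog_arm", "payload": {"rows": [[0,0,2,0,0,0],[0,0,3.8,0,0,0],[0,0,4.6,0,0,0],[0,0,4.95,0,0,0],[0,0,4.95,0,0,0]]}}

```text
clock: 69.82
position: [0.4399, 0.2437, 0.017]
ee_rot: [-0.0, 0.976, -0.217, -0.0]
force: [-0.6, 0.2, 0.0]
finger_gap: 0.0241
grasp_force: 8.0
```

Request:
{"api": "jog_arm", "payload": {"rows": [[0,0,0,0,0,0],[0,0,0,0,0,0],[0,0,0,0,0,0],[0,0,0,0,0,0]], "jaw": 0.33}}

```text
clock: 70.32
position: [0.4398, 0.2436, 0.0167]
ee_rot: [-0.0, 0.976, -0.217, -0.0]
force: [-0.7, 0.0, 0.3]
finger_gap: 0.0303
grasp_force: 0.0
```

Request:
{"api": "jog_arm", "payload": {"rows": [[0,0,-2,0,0,0],[0,0,-7.5,0,0,0],[0,0,-13,0,0,0],[0,0,-18,0,0,0],[0,0,-18,0,0,0]]}}

```text
clock: 70.95
position: [0.4414, 0.2441, 0.2002]
ee_rot: [-0.002, 0.976, -0.217, 0.003]
force: [-0.6, 0.2, -1.1]
finger_gap: 0.0305
grasp_force: 0.0
```

```bash
python3 - <<'E'
from h import *
s=robot.sense(); print(s['position'],s['force'])
reds()
E
```

```text
[0.44139305 0.24414161 0.20015437] [-0.61062554  0.18920563 -1.12670267]
outer [259. 231.] area 332.5 (249, 220, 21, 23) [0.4122 0.2862 0.031 ]
  hole [259. 233.] area 73.5 (254, 228, 11, 11) [0.4103 0.2874 0.031 ]
outer [295. 230.] area 333.0 (285, 219, 21, 23) [0.3947 0.2468 0.031 ]
  hole [295. 233.] area 73.5 (290, 228, 11, 10) [0.3921 0.2476 0.031 ]
outer [282. 199.] area 332.5 (272, 188, 21, 22) [0.4364 0.2439 0.031 ]
  hole [283. 200.] area 84.5 (277, 195, 12, 11) [0.4353 0.2441 0.031 ]
outer [239. 197.] area 341.5 (229, 186, 21, 22) [0.46   0.2881 0.031 ]
  hole [239. 198.] area 84.0 (234, 193, 11, 11) [0.459  0.2892 0.031 ]
```

The four stoppers sit upright with gaps of about 18 to 26 mm, and all tubes are nested. I run a last check and hand in.

```bash
python3 - <<'E'
from h import *
import io,contextlib,re
f=io.StringIO()
with contextlib.redirect_stdout(f): reds()
P=np.array([[float(v) for v in re.findall(r'[-\d.]+',l[l.rindex('['):])][:2] for l in f.getvalue().splitlines() if 'hole' in l])
D=[np.hypot(*(a-b)) for i,a in enumerate(P) for b in P[:i]]; print(P,np.round(D,4))
m=robot.camera_model('scene'); hsv=cv2.cvtColor(robot.grab_frame('scene'),cv2.COLOR_RGB2HSV); k=cv2.inRange(hsv,(3,90,40),(18,255,255))
for y in(-78,-26,26,78):
    r=[]
    for z in(55,70,130):
        a=proj(m,[stw(5+z*.04,y,z)])[0]; c=np.where(k[int(round(a[1])),int(a[0])-8:int(a[0])+9])[0]; r.append((len(c),round(float(c.mean()-8),1) if len(c) else None))
    print(y,r)
ok=len(P)==4 and min(D)>.042
print(ok, robot.close_job() if ok else 'not handed in')
E
```

```text
[[0.3922 0.2474]
 [0.4104 0.2877]
 [0.4353 0.244 ]
 [0.4591 0.2891]] [0.0442 0.0432 0.0503 0.0788 0.0487 0.051 ]
-78 [(5, 0.0), (6, 0.5), (9, 0.0)]
-26 [(5, 0.0), (6, 0.5), (6, 0.3)]
26 [(5, 0.0), (5, 0.0), (7, 2.4)]
78 [(5, 0.0), (5, 0.0), (7, 1.0)]
the job is handed in; nothing more can be done
True None
```

I handed the job in: all four amber tubes rest against the rods in the stand, one to a bore, and the four red stoppers stand on the tray in a single layer with gaps of about 18–26 mm; I did not recheck the dropper bottle, timer and tape at the end, and the first tube needed regrasping, with a push of about 50 N through the fingertips.

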